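Find the shaker's loose bolt and hold its cap open for tightening

TASK

The platform shaker rattles because one of its three bolts has worked loose. First take the blue-capped sample tube off the platform and stand it in the glass beaker, cap up; then tap the closed yellow bolt caps from above until you find the bolt that gives, and lift that bolt's sprung cap by its tab to more than 60 degrees open. Finish while still holding it open, so that a colleague can get a key on the bolt; leave the other two caps shut, the beaker standing and the red-lidded sample cup beside the shaker where it is.

Things in the scene. Friction and masses are not known exactly. Their poses are not given: they have to be found in the camera images.
- shaker: platform shaker, fixed, platform 210 x 240 mm; origin under its centre on the bench; x axis to its back (away from the control panel), y to its left, z up. Black mat 87 mm above the bench with three like yellow bolt caps (left, right, back). Behind the left and right caps lies a white tube block each: 106 (x) x 32 x 30 mm high, four 14.5 mm holes 26 mm deep; the left one holds the tube
- bolt_left (a point): centre of the flat top of the front left bolt cap when shut: on the bolt's axis, 27 mm above the mat; axes as the shaker's. Each cap is round, 32 mm across. A tight bolt is rigid under a tap on its cap; the loose bolt gives: it goes down with its cap by up to 5 mm, against a spring of about 1 N at first and 3 N at the bottom, and springs back
- bolt_right (a point): the same point of the front right cap. Each cap turns on a level hinge pin along the shaker's y, 20.5 mm from the bolt's axis towards the shaker's +x and 9 mm below the cap's top
- bolt_back (a point): the same point of the back cap. Each cap has a pull tab towards the shaker's -x, 13 mm wide (along y), 7 mm thick, level when shut, 16 to 49 mm off the bolt's axis, its mid-height 5 mm below the cap's top (22 mm above the mat, free below). Pinch it by its two sides about 40 mm off the axis; it can turn between the fingers as the cap is lifted
- loose_bolt (a joint): how far the loose bolt is pressed in: 0 at rest, 0.005 m at the bottom. It may be at any of the three places, and nothing shows from outside which
- loose_bolt_cap (a joint): opening angle of the cap over the loose bolt: 0 shut, grows as its tab is lifted, 1.75 rad at the stop. A weak spring (about 1 N at the tab) shuts it when let go
- tight_cap_1 (a joint): opening angle of the cap over one of the two tight bolts (either place), 0 shut, sprung alike
- tight_cap_2 (a joint): opening angle of the cap over the other tight bolt, 0 shut, sprung alike
- tube_center (a point): centre of the sample tube, 42 mm above its foot: blue cap 16 mm across and 16 mm high on a 13 mm tube, 84 mm long, z axis along it towards the cap; stands upright in a hole of the left tube block, its foot 4 mm above the mat (26 mm deep in the block); loose, 12 g
- beaker: clear glass beaker, loose, 55 g, 56 mm across with a 62 mm rim, 72 mm high, inside about 44 mm across; origin at the centre of its underside, z up; a tube put into it leans on its wall, tilted by up to 0.5 rad. Stands left or right of the shaker
- cup_center (a point): centre of the white sample cup with the red lid, 49 mm across, 60 mm high, loose, a bystander on the side where the beaker is not; half-way up
There are look-alikes about, which are no part of the job. There is more than one size of the beaker; the one meant has the size given above.

How it is judged:
On the way, in this order (a step that is already met when the one before it is completed fails the run):
1. the sample tube stands in the beaker, cap up, let go (z of tube_center in the frame of beaker below 0.06 m and horizontal distance between tube_center and beaker below 0.028 m and angle between tube_center's own z axis and vertical below 0.7 rad and angle between beaker's own z axis and vertical below 0.15 rad and contact force between the fingers and sample_tube below 0.1 N), for 0.2 s.
2. the loose bolt is tapped down by at least 3 mm with its cap shut (value of joint loose_bolt above 0.003 m and value of joint loose_bolt_cap below 0.15 rad), for 0.03 s.
3. its cap is lifted open (value of joint loose_bolt_cap above 1 rad), for 0.2 s.
At the end, for the whole second after the job is handed in: the fingers hold the loose bolt's cap open by more than 1.0 rad (57 degrees), the other two caps are shut (under 0.15 rad), and the sample tube stands cap up inside the beaker (centre within 28 mm of its axis and less than 60 mm above its foot, tilted under 0.7 rad), the beaker upright on the bench (value of joint loose_bolt_cap above 1 rad and contact force between the fingers and loose_bolt_cap above 0.3 N and value of joint each of tight_cap_1, tight_cap_2 below 0.15 rad and z of tube_center in the frame of beaker below 0.06 m and horizontal distance between tube_center and beaker below 0.028 m and angle between tube_center's own z axis and vertical below 0.7 rad and angle between beaker's own z axis and vertical below 0.15 rad and height (world z) of beaker below 0.01 m); the arm keeps its last pose, push and grip.
It fails at once if the cap of a tight bolt is lifted (over 0.3 rad) (value of joint any of tight_cap_1, tight_cap_2 above 0.3 rad).
It fails at once if the beaker is tipped (over 0.5 rad) (angle between beaker's own z axis and vertical above 0.5 rad).
It fails at once if the sample cup is moved by more than 30 mm (distance of cup_center from where it was at the start of the episode above 0.03 m).
It also fails if it takes over 64 s, if anything falls off the work surface, if the arm or the gripper's body presses on something with over 40 N, if the wrist force passes 120 N, or if a joint passes its speed limit or range.

ROBOT

A 7-joint arm with a two-finger parallel gripper is mounted at the origin on a cart in front of the work surface, level with it; the furniture and walls round the work are solid. World frame = base frame: x ahead of the robot, y to its left, z up, the work surface at z = 0. Lengths are in m, angles in rad, forces in N, time in s.
With the tool pointing down it reaches from about 0.4 to 0.875 m from the base axis. Payload 4.4 kg.
Tool frame: the origin (TCP) lies midway between the tips of the shut fingers; the grasp point (between the pads) lies 19 mm behind it; z points along the fingers, y is the direction in which the jaws open and shut (so a half turn about z gives the same grasp; the last joint's range is limited). The gripper opens to 85 mm and grips with 20 to 120 N. Pads are 22 mm wide; open, the fingers measure 114 mm over their backs; the gripper's body (76 mm by 85 mm) begins 54 mm behind the grasp point. The pads swing forward as they close: fully open they stand 13 mm farther back than shut.
Start: joints at [-0.066, 0.628, 0.038, 1.517, -0.027, 0.996, -0.02], TCP at [0.65, 0, 0.231] pointing down, gripper open.
Joint ranges: [-3.06, 3.06], [-0.37, 2.12], [-1.25, 1.32], [0.18, 2.47], [-1.1, 4.24], [0.23, 1.98], [-2.94, 2.94]. Speed limits (rad/s): [2.57, 2.57, 3.14, 3.14, 3.14, 3.14, 3.14].

INTERFACE

Orientations are given as a unit quaternion [w, x, y, z].
In Python, from station import ctrl, optics gives the robot as it stands.
- The arm moves only by the shell command python3 -m creep 'ROWS'. ROWS is text: rows parted by semicolons, each of 5 numbers parted by spaces: the shift along the tool's x, y, z in mm, then the turn about the tool's z in rad, then the opening, from 0 (shut) to 1 (fully open). A call has 1 to 12 rows; each row shifts and turns the commanded pose from where the row before left it, along the tool's axes as they then stand; what a row does not reach is not made up. A row lasts 1/10 s, in which the tool goes at most 50 mm and 8.59 degrees, less where a joint would pass 70% of its speed; a pose out of reach is approached as far as the arm can. A call is refused whole if a number of a shift passes 50 or a number of a turn 0.15, either way. A call with a gripper value outside its range is refused whole. The fingers move at their own pace and stop on an object; the grip force is fixed at half the most. Time passes only in rows, so rows that do not move let the fingers close. It gives the time, the measured TCP pose, the force and the opening at its end, in the units of the state.
- ctrl.observe(): the state, without advancing time (a new reading comes with each control period).
- optics.snapshot(name): name is "scene" or "side" or "wrist"; returns a dict with "frame" (400x640x3 uint8, red, green, blue), "range_z" (400x640 float32, m along the optical axis (not along the pixel's ray), 0 where there is no reading), "intrinsics" (3x3 intrinsics, pixels), "view" (4x4, takes a point from world to camera coordinates). Camera axes: x right, y down, z forward; pixel columns grow to the right and rows downward; lengths in m; the calibration is good to about 2 mm. A picture is of the moment at which its call begins.
- ctrl.job_done(): hands the job in, once; it reports no verdict.
The state is a dict: "time_s": time; "joint_positions": joint angles; "dq": joint speeds; "tau": joint torques, N m; "ee_pos": TCP position; "orientation": TCP orientation; "force": force on the tool from outside, world axes, zero at the start; "ft_torque": the same for the moment, N m; "grip_width": opening from 0.0 (shut) to 1.0 (fully open).
Only numpy, scipy, OpenCV 4.12 (cv2) and the standard library are available. Lean on these libraries where they do the work, as an engineer would, in place of code of your own. Each camera call takes 0.05 s, during which the arm holds its last target.

## Working session

There is one attempt and no reset: what is moved stays moved. The work goes in short steps, Python scripts to look and compute and a shell command to move; the robot and the scene stay as the last step left them, time stands still between calls to the robot, and variables do not carry over. Pictures are saved under pics/ and viewed, and the job is handed in when it is done.

```bash
ls; mkdir -p pics
python3 - <<'E'
from station import ctrl, optics
import cv2,numpy as np
print(ctrl.observe())
for n in ("scene","side","wrist"):
    s=optics.snapshot(n); cv2.imwrite(f"pics/{n}0.png",s["frame"][:,:,::-1]); np.savez(f"pics/{n}0.npz",**s)
    print(n,s["intrinsics"].tolist(),np.round(np.linalg.inv(s["view"]),3).tolist())
E
```

```text
pics
{'time_s': 0.0, 'joint_positions': array([-0.06582527,  0.62935131,  0.03844985,  1.51835068, -0.02699682,
        0.99628365, -0.02001615]), 'dq': array([-0.00068539, -0.00046748,  0.00121896,  0.00035645,  0.00101243,
       -0.00093948,  0.00091254]), 'tau': array([-1.11932164e-03, -5.63405585e+01,  1.22606792e+00, -1.93450052e+01,
        1.09587883e-02,  1.05136272e-02, -8.84369996e-06]), 'ee_pos': array([6.49388990e-01, 4.02881948e-05, 2.30391404e-01]), 'orientation': array([-6.51433688e-04,  7.07104753e-01,  7.07108188e-01, -6.74015495e-04]), 'force': array([-0.71850925, -0.74562353, -0.87716586]), 'ft_torque': array([-0.01174497,  0.01538188, -0.02971398]), 'grip_width': 0.9964801807862269}
scene [[428.8325875846361, 0.0, 328.1546821867555], [0.0, 428.8325875846361, 206.02353969382483], [0.0, 0.0, 1.0]] [[0.824, -0.267, 0.5, -0.019], [-0.567, -0.349, 0.746, -0.858], [-0.025, -0.898, -0.439, 0.621], [0.0, 0.0, 0.0, 1.0]]
side [[388.0875180381784, 0.0, 322.33234945965654], [0.0, 388.0875180381784, 198.32063900102182], [0.0, 0.0, 1.0]] [[-0.968, -0.116, 0.224, 0.37], [-0.252, 0.385, -0.888, 0.803], [0.017, -0.916, -0.402, 0.473], [0.0, 0.0, 0.0, 1.0]]
wrist [[337.89372077680247, 0.0, 323.04280050763975], [0.0, 337.89372077680247, 197.7887956010301], [0.0, 0.0, 1.0]] [[1.0, 0.0, -0.001, 0.65], [-0.0, -0.963, -0.269, 0.068], [-0.001, 0.269, -0.963, 0.372], [0.0, 0.0, 0.0, 1.0]]
```

View pics/scene0.png

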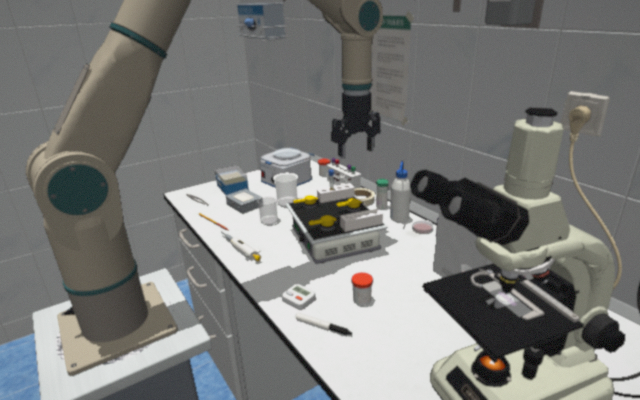

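View pics/side0.png

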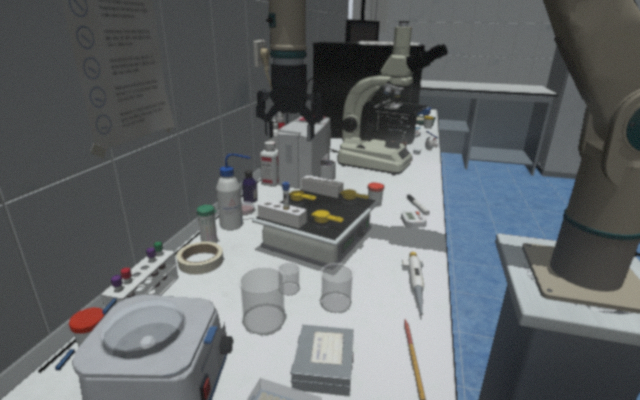

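View pics/wrist0.png

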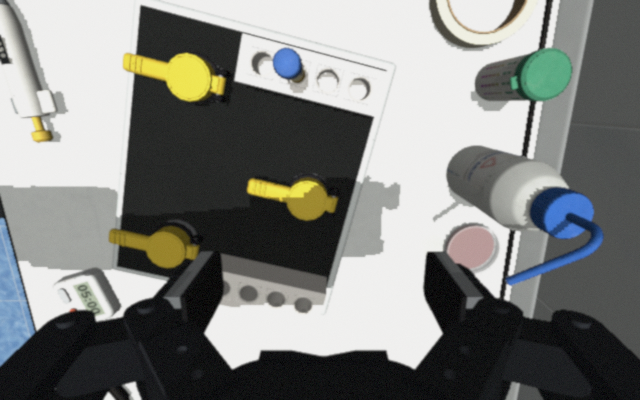

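```bash
cat > h.py <<'E'
import numpy as np,cv2
def load(n): return dict(np.load(f"pics/{n}.npz"))
def ray(s,u,v):
    K=s["intrinsics"];T=np.linalg.inv(s["view"])
    d=T[:3,:3]@np.linalg.solve(K,[u,v,1.]); return T[:3,3],d
def atz(s,u,v,z):
    o,d=ray(s,u,v); return o+d*(z-o[2])/d[2]
def dep(s,u,v):
    o,d=ray(s,u,v); return o+d*s["range_z"][int(round(v)),int(round(u))]
def tri(*obs):
    A=np.zeros((3,3));b=np.zeros(3);P=[]
    for s,u,v in obs:
        o,d=ray(s,u,v);d=d/np.linalg.norm(d);M=np.eye(3)-np.outer(d,d);A+=M;b+=M@o;P.append((o,M))
    x=np.linalg.solve(A,b); return x,[np.linalg.norm(M@(x-o)) for o,M in P]
def proj(s,p):
    c=s["view"]@np.append(p,1);q=s["intrinsics"]@c[:3];return q[:2]/q[2]
def crop(s,x0,y0,x1,y1,f,name):
    im=cv2.resize(s["frame"][y0:y1,x0:x1,::-1],None,fx=f,fy=f,interpolation=cv2.INTER_CUBIC); cv2.imwrite(f"pics/{name}.png",im)
def snap(n,name):
    from station import optics
    s=optics.snapshot(n);np.savez(f"pics/{name}.npz",**s);cv2.imwrite(f"pics/{name}.png",s["frame"][:,:,::-1]);return s
E
python3 - <<'E'
from h import *
s=load("side0");c=load("scene0")
crop(s,220,170,400,350,4.4,"side_beak");crop(c,220,150,420,270,4,"scene_c")
w=load("wrist0")
for u,v in[(287,62),(189,76),(307,199),(172,246),(132,63),(260,187),(120,238),(250,120),(50,200)]: print(u,v,dep(w,u,v).round(4))
crop(w,100,0,400,320,2,"w_c")
for u,v in [(263,300),(336,287),(289,278),(263,325),(336,303)]: print(u,v,dep(s,u,v).round(4))
E
```

```text
287 62 [0.6301 0.09   0.1747]
189 76 [0.5525 0.0874 0.1123]
307 199 [ 0.6369 -0.0051  0.1133]
172 246 [ 0.5241 -0.0459  0.1125]
132 63 [0.5118 0.0963 0.1111]
260 187 [0.5998 0.0046 0.1125]
120 238 [ 0.4811 -0.0394  0.111 ]
250 120 [0.5894 0.055  0.0866]
50 200 [ 0.3351 -0.039  -0.0018]
263 300 [0.5811 0.3398 0.0746]
336 287 [0.481  0.2534 0.0584]
289 278 [0.5769 0.2275 0.041 ]
263 325 [0.5827 0.3417 0.0251]
336 303 [0.4799 0.2533 0.0239]
```

View pics/side_beak.png

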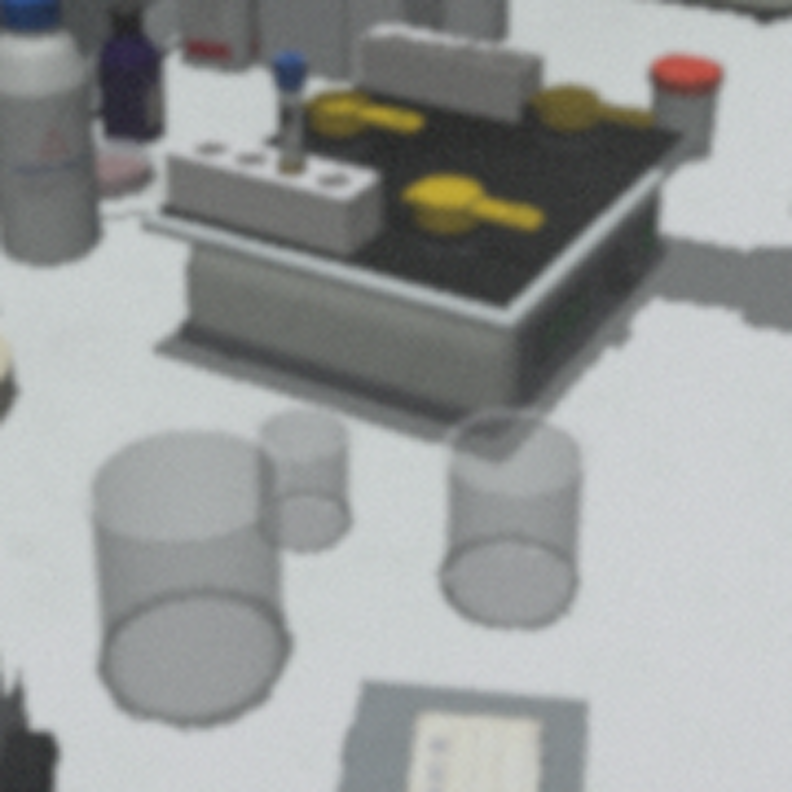

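View pics/scene_c.png

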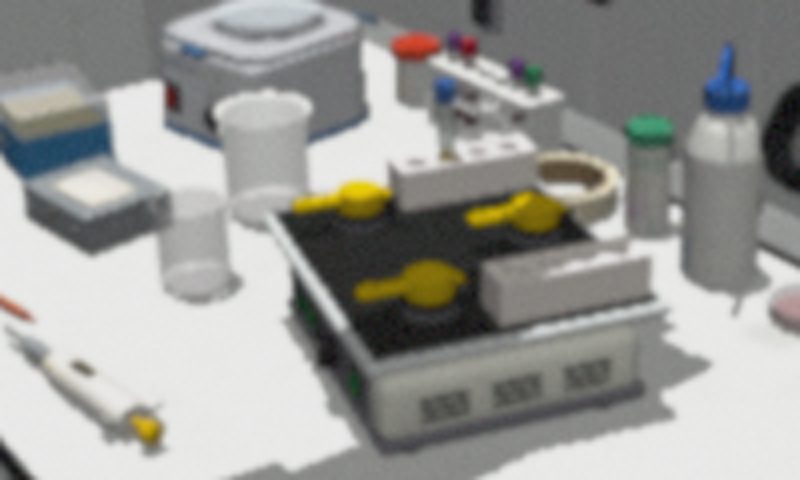

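View pics/w_c.png

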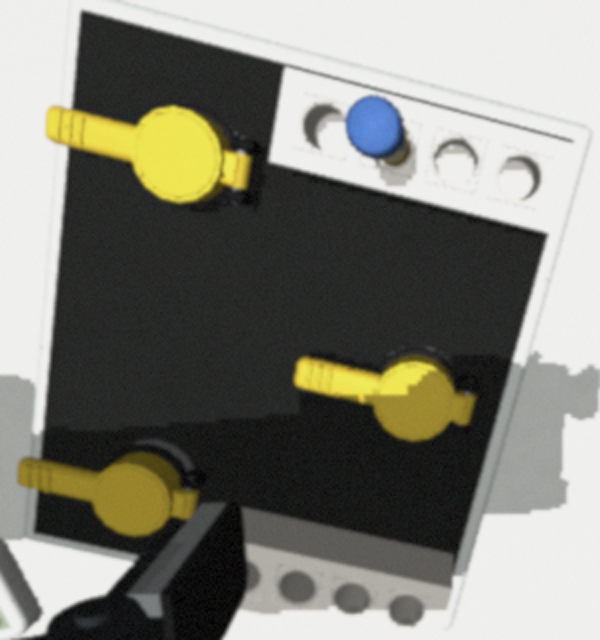

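Run:
```python
from h import *
s=load("side0");c=load("scene0");w=load("wrist0")
def cloud(s):
    v,u=np.mgrid[0:400,0:640];z=s["range_z"];P=np.linalg.inv(s["intrinsics"])@np.stack([u.ravel(),v.ravel(),np.ones(u.size)])*z.ravel()
    T=np.linalg.inv(s["view"]);return (T[:3,:3]@P).T+T[:3,3]
C=[cloud(x) for x in(s,c)]
from scipy.optimize import least_squares
for nm,x,y,r in (("mid",.49,.235,.05),("big",.575,.31,.07),("small",.57,.21,.035)):
    for k,P in enumerate(C):
        m=(np.hypot(P[:,0]-x,P[:,1]-y)<r)&(P[:,2]>.012)&(P[:,2]<.13);Q=P[m]
        f=least_squares(lambda p:np.hypot(Q[:,0]-p[0],Q[:,1]-p[1])-p[2],[x,y,.03],loss='soft_l1',f_scale=.002)
        print(nm,k,len(Q),f.x.round(4),"top",np.percentile(Q[:,2],99).round(4))
print("rim tri",tri((s,336.8,273.4),(c,269,201)))
# tube cap: wrist cap centre
print("cup",dep(c,362,281),dep(s,376,186))
# all-yellow from wrist depth
from numpy import arctan2
hsv=cv2.cvtColor(w["frame"],cv2.COLOR_RGB2HSV);m=(hsv[...,0]>20)&(hsv[...,0]<35)&(hsv[...,1]>120)
P=cloud(w).reshape(400,640,3);m&=(P[...,2]>.108)&(P[...,2]<.118)&(P[...,0]>.42)
n,l,st,ce=cv2.connectedComponentsWithStats(m.astype(np.uint8))
for i in range(1,n):
    if st[i,4]<150: continue
    Q=P[l==i];e=np.linalg.svd((Q-Q.mean(0))[:,:2],full_matrices=False)[2][0]
    print(st[i],Q.mean(0).round(4),np.degrees(arctan2(e[1],e[0])), np.median(Q[:,2]))
b=(hsv[...,0]>100)&(hsv[...,0]<125)&(hsv[...,1]>130)&(P[...,2]>.168)&(P[...,0]<.7)
Q=P[b];print("tubecap",Q.mean(0),len(Q),Q.min(0),Q.max(0))
# white block top
b=(P[...,2]>.112)&(P[...,2]<.122)&(hsv[...,1]<60)&(hsv[...,2]>100);b[:, :230]=0
n,l,st,ce=cv2.connectedComponentsWithStats(b.astype(np.uint8))
for i in range(1,n):
    if st[i,4]>300:
        Q=P[l==i][:,:2].astype(np.float32);print("block",st[i],cv2.minAreaRect(Q),np.median(P[l==i][:,2]))
mt=(P[...,2]>.08)&(P[...,2]<.095)&(hsv[...,2]<60)&(P[...,0]>.44)&(P[...,0]<.72)&(P[...,1]>-.04)
print("mat z",np.median(P[mt][:,2]))
```

```text
mid 0 1323 [0.4854 0.2279 0.0275] top 0.073
mid 1 442 [0.4842 0.2261 0.0277] top 0.0712
big 0 2648 [0.5958 0.3082 0.0352] top 0.0931
big 1 601 [0.5949 0.3061 0.0354] top 0.0917
small 0 448 [0.5839 0.2108 0.0198] top 0.0528
small 1 32 [0.5828 0.2088 0.0203] top 0.0515
rim tri (array([0.48778056, 0.2228492 , 0.06627636]), [np.float64(0.001419507264430999), np.float64(0.0014195072644310354)])
cup [ 0.46875702 -0.25489861  0.05853533] [ 0.47428769 -0.2356767   0.06169772]
[ 123   53   99   48 2596] [0.5438 0.0889 0.112 ] 166.53042512830777 0.11222799078548862
[ 248  178   86   42 1972] [ 0.6277 -0.0032  0.112 ] -14.106264289974266 0.11223837288384764
[ 109  229   86   39 1778] [ 0.5104 -0.0459  0.1118] -13.519756662728328 0.11207739815156145
tubecap [0.63316988 0.06727986 0.21213005] 865 [ 0.57888039 -0.00882371  0.16861567] [0.69707847 0.09669569 0.37201514]
block [ 235   33  154   84 5003] ((0.6414557099342346, 0.087298184633255), (0.03206873685121536, 0.10663862526416779), 76.16996765136719) 0.1158217615600306
block [ 495  164   69   67 1012] ((0.8070940971374512, 0.0002019628882408142), (0.05521439015865326, 0.03702156990766525), 59.65056228637695) 0.11691887980725502
block [ 230  272   97   53 2588] ((0.6082772016525269, -0.09366486221551895), (0.03336973115801811, 0.08369076997041702), 76.30653381347656) 0.11563964553289141
mat z 0.08579111401414435
```

```bash
python3 -m creep '30 -7 0 0 1;30 -7 0 0 1;30 -6 0 0 1;0 0 10 0 1;0 0 0 0 1'
python3 - <<'E'
from h import *
from station import ctrl
w=snap("wrist","w1");o=ctrl.observe();print(o["time_s"],o["ee_pos"],o["orientation"])
crop(w,200,150,500,400,2.6,"w1c")
E
```

```text
time_s: 0.65
ee_pos: [0.6288, 0.0907, 0.2198]
orientation: [-0.001, 0.706, 0.708, -0.001]
force: [-0.5, 0.0, -1.2]
grip_width: 0.997
0.7 [0.62941959 0.08925305 0.22046509] [-2.24635698e-04  7.07139627e-01  7.07073027e-01 -1.11028958e-03]
```

View pics/w1.png

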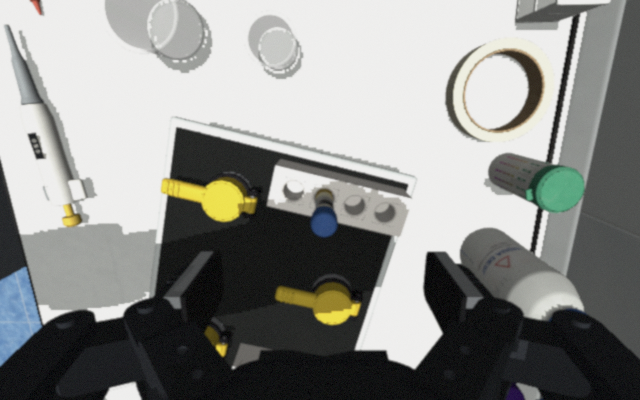

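Run:
```python
from h import *
a=load("wrist0");w=load("w1")
crop(a,250,30,330,110,7,"capa");crop(w,280,170,380,250,7,"capb")
```

```text
(no output)
```

View pics/capa.png

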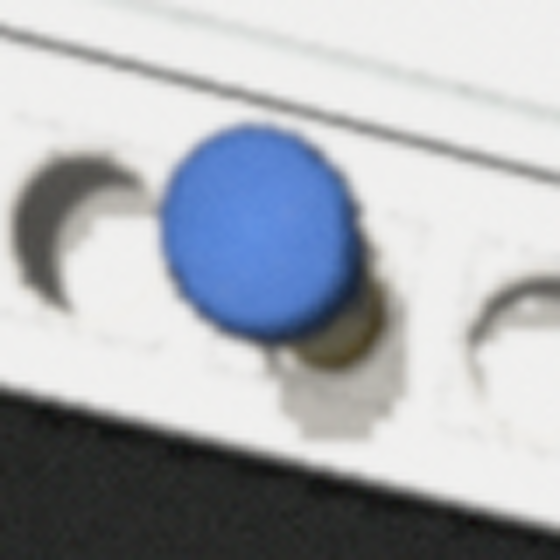

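View pics/capb.png

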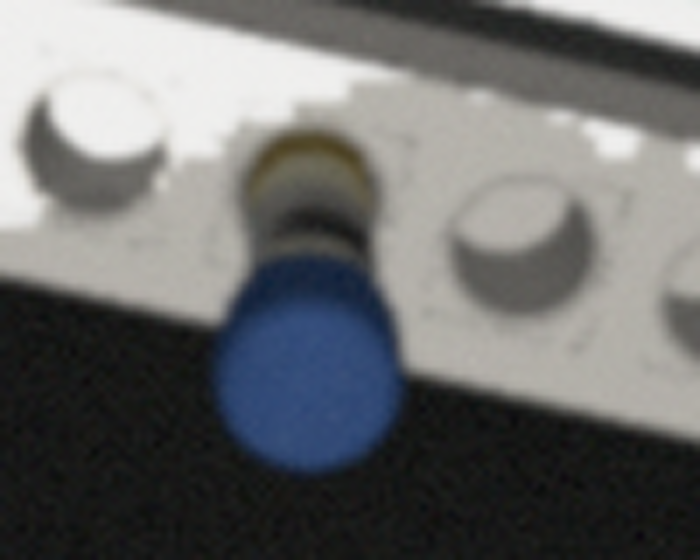

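Run:
```python
from h import *
a=load("wrist0");w=load("w1")
x,r=tri((a,286.9,62.1),(w,324,224.7));print(x,r,dep(w,324,224.7))
print("tcp px",proj(w,[.6294,.0893,.175]))
```

```text
[0.6297617  0.09001084 0.17356818] [np.float64(0.00016344422981604386), np.float64(0.0001634442298158057)] [0.62960128 0.09022689 0.17426002]
tcp px [323.65330809 226.62321079]
```

```bash
python3 -m creep '1 0 30 0 1;0 0 22 0 1;0 0 10 0 1;0 0 0 0 0.1;0 0 0 0 0.1;0 0 0 0 0.1;0 0 0 0 0.1;0 0 0 0 0.1;0 0 0 0 0.1'
python3 - <<'E'
from h import *
w=snap("wrist","w2")
E
```

```text
time_s: 1.6
ee_pos: [0.6305, 0.0912, 0.1604]
orientation: [0.0, 0.707, 0.707, 0.001]
force: [-0.3, -0.2, 4.9]
grip_width: 0.164
```

View pics/w2.png

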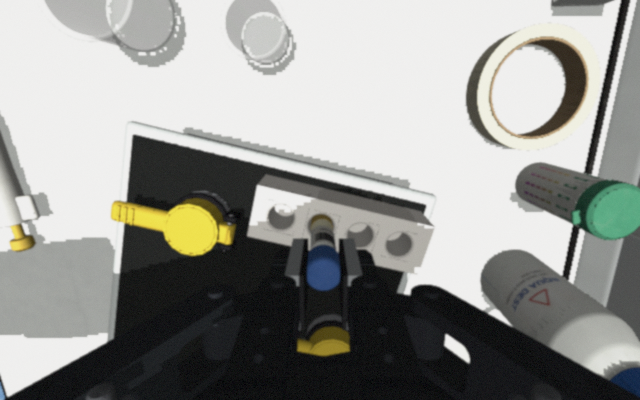

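```bash
python3 -m creep '0 0 -10 0 0.1;0 0 -20 0 0.1;0 0 -30 0 0.1;0 0 -5 0 0.1;0 0 0 0 0.1'
python3 - <<'E'
from h import *
w=snap("wrist","w3")
s=snap("side","s3");crop(s,180,90,380,290,3,"s3c")
E
```

```text
time_s: 2.15
ee_pos: [0.6307, 0.0912, 0.2257]
orientation: [0.001, 0.707, 0.707, 0.001]
force: [0.5, 1.5, -0.8]
grip_width: 0.159
```

View pics/w3.png

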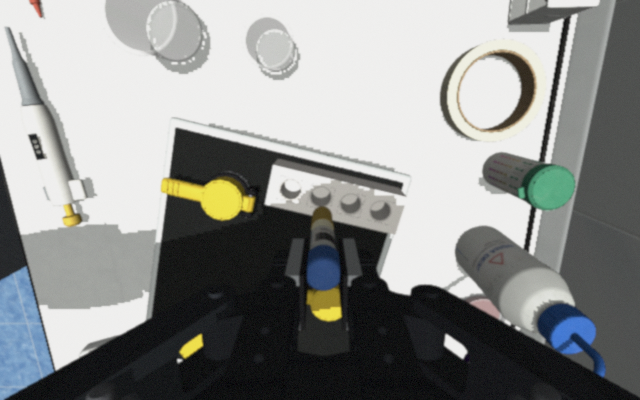

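View pics/s3c.png

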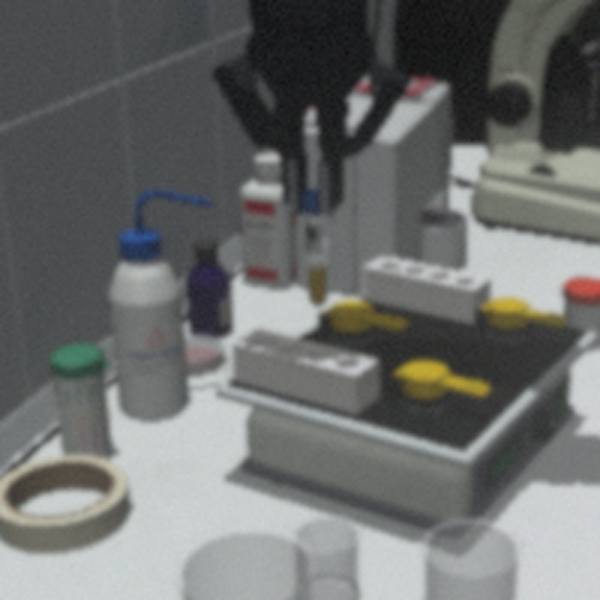

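```bash
python3 -m creep '25 -27 0 0 0.1;30 -32 0 0 0.1;30 -32 0 0 0.1;30 -32 0 0 0.1;17 -19 0 0 0.1;3 -4 0 0 0.1;0 0 0 0 0.1'
python3 - <<'E'
from h import *
from station import ctrl
w=snap("wrist","w4")
c=snap("scene","c4");s=snap("side","s4");crop(c,200,110,340,230,5,"c4c");crop(s,260,150,440,330,3.3,"s4c")
o=ctrl.observe();print(o["ee_pos"])
E
```

```text
time_s: 2.95
ee_pos: [0.4831, 0.2262, 0.2235]
orientation: [-0.0, 0.706, 0.708, -0.001]
force: [-0.5, -0.4, -0.3]
grip_width: 0.162
[0.48512878 0.22447534 0.22392382]
```

View pics/w4.png

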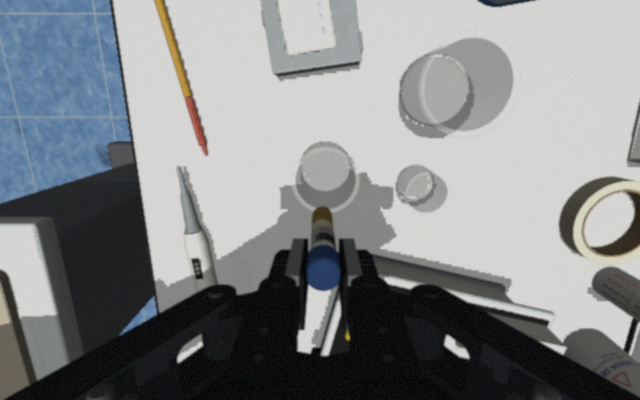

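View pics/c4c.png

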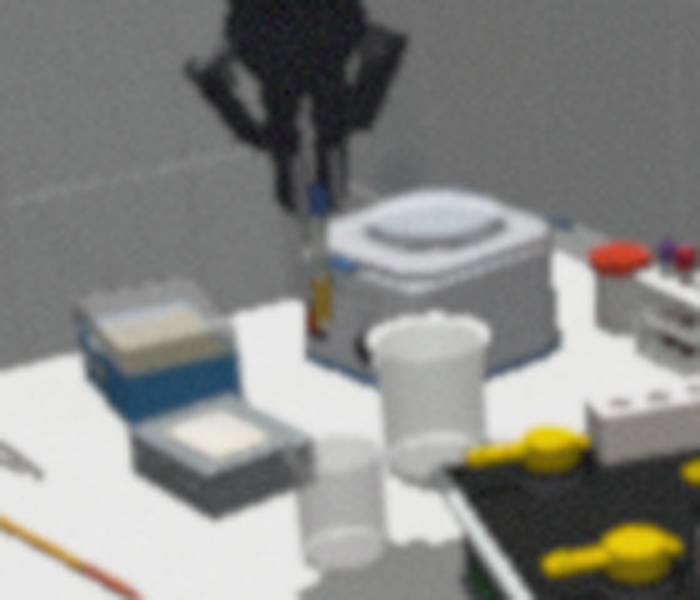

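View pics/s4c.png

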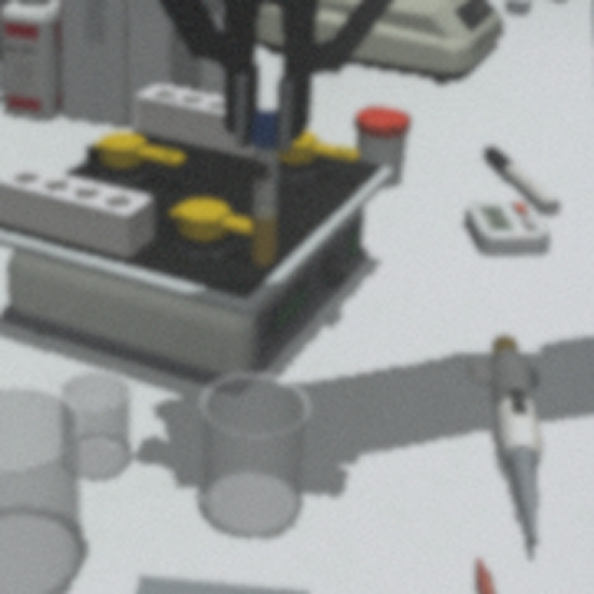

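Run:
```python
from h import *
w=load("w4");c=load("c4");s=load("s4")
crop(w,270,120,390,310,4,"w4c")
print(tri((c,268.6,201),(s,337.3,272.1),(w,327,178)),tri((s,337.3,272.1),(w,327,178)),atz(w,327,178,.072),atz(s,337.3,272.1,.072),atz(c,268.6,201,.072))
for p in ([.4848,.227,.072],[.4848,.227,.002],[.485,.2255,.156]):print(p,[proj(k,p).round(1) for k in(c,s,w)])
```

```text
(array([0.48702314, 0.22628677, 0.06755   ]), [np.float64(0.0026093428745725344), np.float64(0.0031191805279856292), np.float64(0.003294384623604466)]) (array([0.48555758, 0.23067961, 0.07361393]), [np.float64(0.0013272599745768816), np.float64(0.0013272599745768395)]) [0.48686958 0.23062996 0.072     ] [0.48474004 0.2280025  0.072     ] [0.48341832 0.2135301  0.072     ]
[0.4848, 0.227, 0.072] [array([267. , 199.4]), array([337.4, 271.8]), array([324.7, 182. ])]
[0.4848, 0.227, 0.002] [array([268.9, 219.7]), array([336.2, 303.2]), array([324.4, 167.5])]
[0.485, 0.2255, 0.156] [array([264.8, 173.8]), array([339.1, 230.1]), array([325.5, 213.3])]
```

View pics/w4c.png

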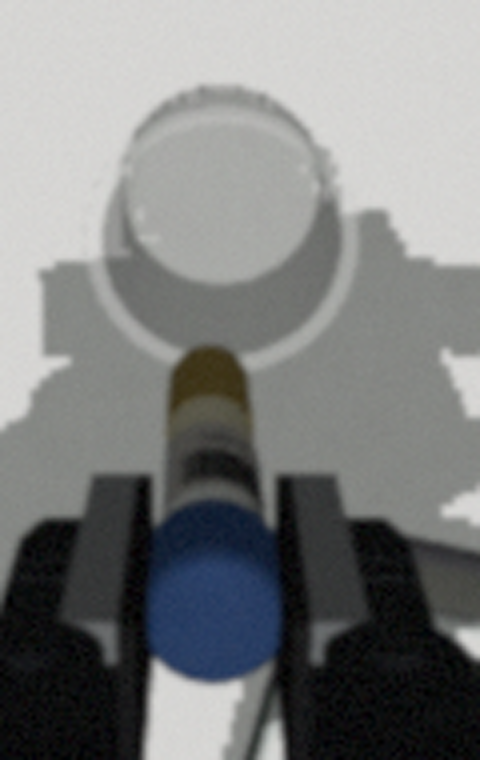

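```bash
python3 -m creep '2.5 2.5 10 0 0.1;0 0 30 0 0.1;0 0 30 0 0.1;0 0 30 0 0.1;0 0 20 0 0.1;0 0 15 0 0.1;0 0 8 0 0.1;0 0 0 0 0.1'
python3 - <<'E'
from h import *
w=snap("wrist","w5")
c=snap("scene","c5");s=snap("side","s5");crop(c,200,110,340,230,5,"c5c");crop(s,260,150,440,330,3.3,"s5c")
E
```

```text
time_s: 3.9
ee_pos: [0.4862, 0.2276, 0.0798]
orientation: [-0.0, 0.707, 0.707, -0.001]
force: [0.2, -0.9, -0.3]
grip_width: 0.163
```

View pics/w5.png

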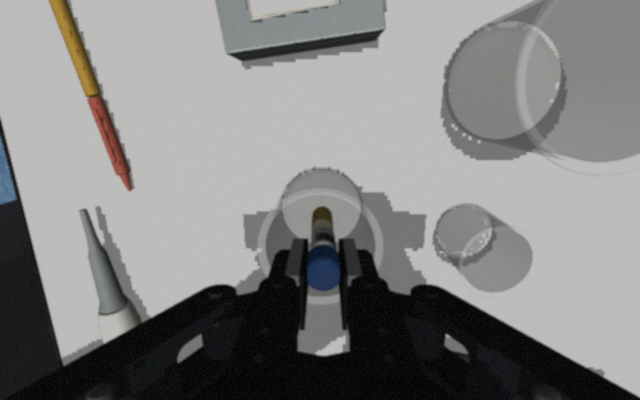

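View pics/s5c.png

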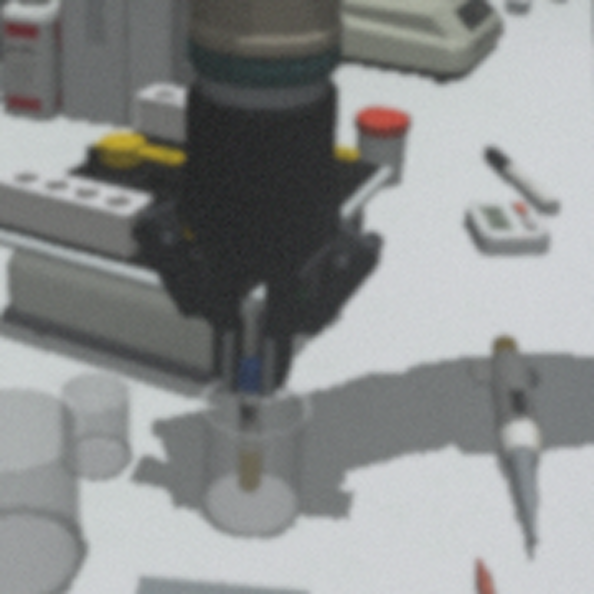

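```bash
python3 -m creep '0 0 0 0 0.3;0 0 0 0 0.45;0 0 0 0 0.5;0 0 -10 0 0.5;0 0 -30 0 0.5;0 0 -40 0 0.5;0 0 -40 0 0.5;0 0 0 0 0.5;0 0 0 0 0.5'
python3 - <<'E'
from h import *
w=snap("wrist","w6")
s=snap("side","s6");crop(s,260,150,440,330,3.3,"s6c")
E
```

```text
time_s: 4.95
ee_pos: [0.487, 0.2288, 0.2028]
orientation: [0.0, 0.707, 0.707, 0.001]
force: [-0.0, -0.5, 0.1]
grip_width: 0.501
```

View pics/w6.png

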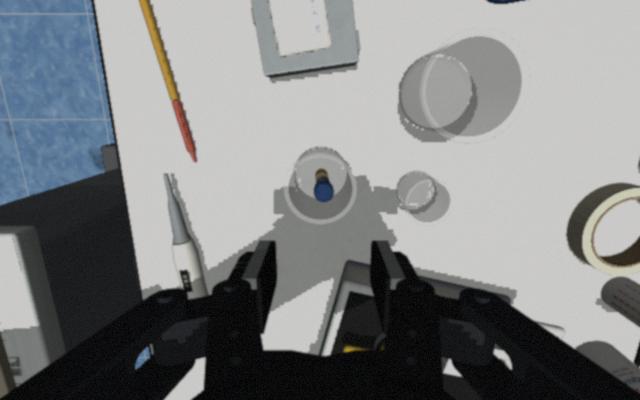

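View pics/s6c.png

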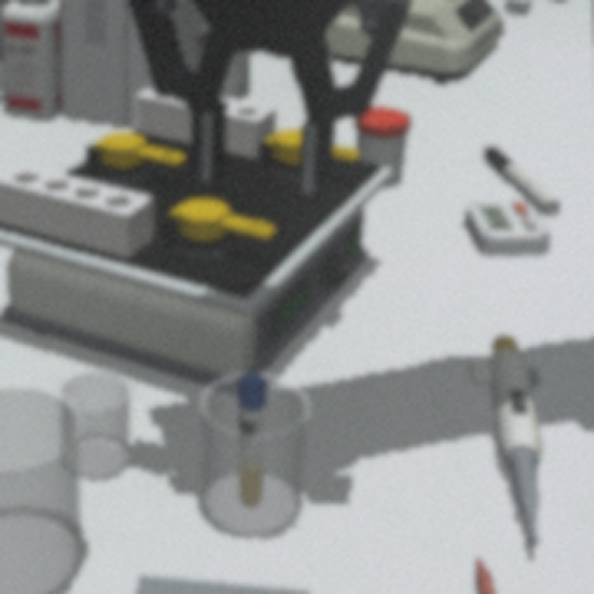

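```bash
python3 -m creep '-30 13 0 0 0.3;-30 14 0 0 0;-30 14 0 0 0;-30 14 0 0 0;-18 8 10 0 0;-3 2 20 -0.14 0;0 0 20 -0.14 0;0 0 10 -0.14 0;0 0 10 -0.14 0;0 0 0 -0.14 0;0 0 0 -0.14 0;0 0 0 -0.14 0'; python3 -m creep '0 0 0 -0.14 0;0 0 0 -0.14 0;0 0 0 -0.07 0;0 0 0 0 0;0 0 0 0 0'
python3 - <<'E'
from h import *
from station import ctrl
o=ctrl.observe();print(o["ee_pos"],o["orientation"])
from scipy.spatial.transform import Rotation as R
q=o["orientation"];print(R.from_quat([*q[1:],q[0]]).as_matrix().round(3))
w=snap("wrist","w7")
s=snap("side","s7");crop(s,220,120,400,260,4.2,"s7c")
E
```

```text
time_s: 6.25
ee_pos: [0.5502, 0.0873, 0.1295]
orientation: [-0.002, 0.288, 0.958, -0.001]
force: [0.4, 0.4, 0.4]
grip_width: 0.001
time_s: 6.75
ee_pos: [0.5507, 0.0873, 0.1302]
orientation: [-0.001, 0.121, 0.993, -0.0]
force: [0.4, 0.7, 0.7]
grip_width: -0.001
[0.55067375 0.08730749 0.13022633] [-1.17223766e-03  1.21073772e-01  9.92642803e-01 -1.80793050e-04]
[[-0.971  0.24  -0.002]
 [ 0.24   0.971 -0.   ]
 [ 0.002 -0.001 -1.   ]]
```

View pics/w7.png

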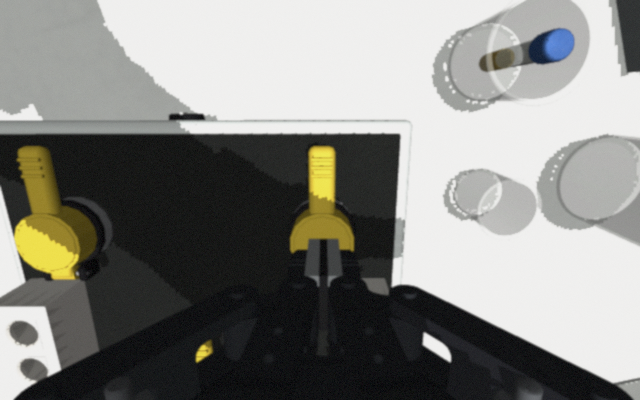

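View pics/s7c.png

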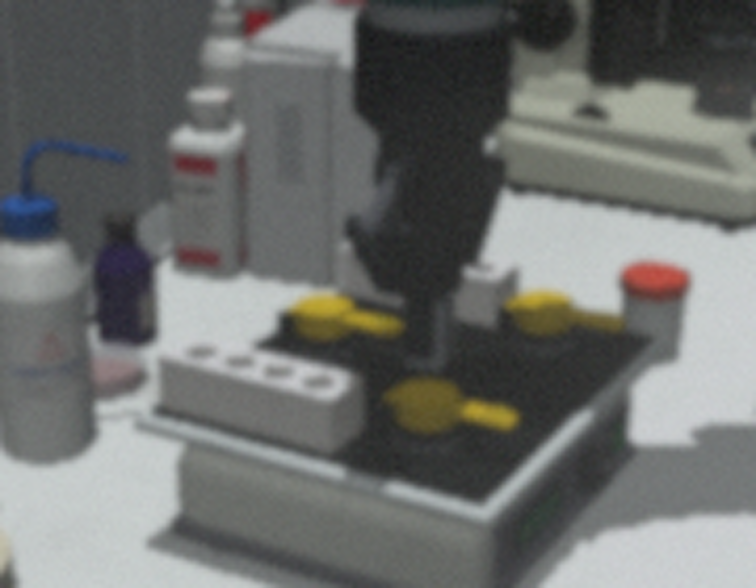

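```bash
python3 -m creep '0 0 8 0 0;0 0 6 0 0;0 0 0 0 0';python3 -m creep '0 0 1.5 0 0;0 0 0 0 0';python3 -m creep '0 0 1.5 0 0;0 0 0 0 0'
```

```text
time_s: 7.15
ee_pos: [0.5506, 0.0874, 0.1161]
orientation: [-0.001, 0.12, 0.993, -0.0]
force: [-1.0, 0.3, 0.7]
grip_width: 0.002
time_s: 7.35
ee_pos: [0.5515, 0.0876, 0.1157]
orientation: [-0.0, 0.12, 0.993, 0.0]
force: [0.4, -0.5, -0.3]
grip_width: 0.003
time_s: 7.55
ee_pos: [0.5515, 0.0875, 0.1143]
orientation: [0.0, 0.12, 0.993, 0.0]
force: [0.0, 0.2, 0.9]
grip_width: -0.004
```

```bash
python3 -m creep '0 0 1.5 0 0;0 0 0 0 0'
```

```text
time_s: 7.75
ee_pos: [0.5516, 0.0876, 0.1139]
orientation: [0.0, 0.12, 0.993, -0.0]
force: [-2.0, -0.8, 8.5]
grip_width: 0.003
```

```bash
python3 -m creep '0 0 1 0 0;0 0 0 0 0';python3 -m creep '0 0 -2 0 0;0 0 -4 0 0;0 0 0 0 0'
```

```text
time_s: 7.95
ee_pos: [0.5516, 0.0876, 0.1137]
orientation: [0.001, 0.12, 0.993, -0.0]
force: [-5.0, -0.6, 15.2]
grip_width: 0.0
time_s: 8.25
ee_pos: [0.5519, 0.0876, 0.1182]
orientation: [0.0, 0.12, 0.993, 0.0]
force: [-0.7, -0.6, 0.9]
grip_width: 0.001
```

```bash
python3 -m creep '0 0 -12 0 0;-1 -30 0 0 0;-1 -40 0 0 0;-1 -40 0 0 0;-1 -22 0 0 0;0 -5 0 0 0;0 0 6 0 0;0 0 6 0 0;0 0 0 0 0'
python3 - <<'E'
from h import *
w=snap("wrist","w8");c=snap("scene","c8");crop(c,270,150,400,260,5,"c8c")
E
```

```text
time_s: 9.15
ee_pos: [0.5224, -0.0444, 0.1169]
orientation: [-0.001, 0.119, 0.993, 0.001]
force: [-0.0, -0.3, -0.7]
grip_width: 0.002
```

View pics/w8.png

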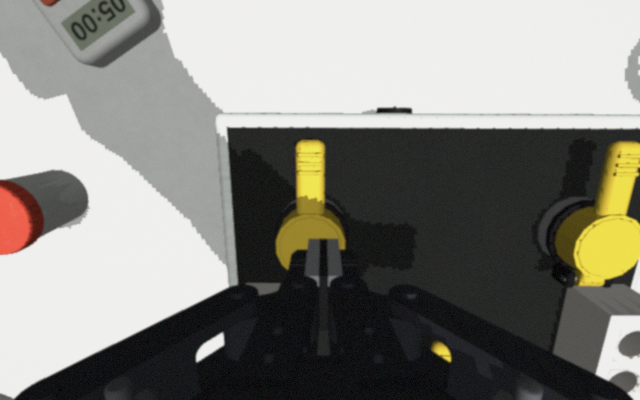

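View pics/c8c.png

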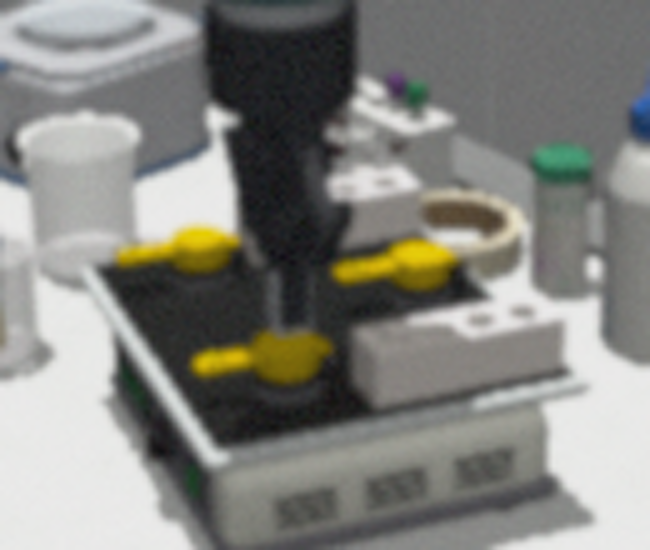

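```bash
python3 -m creep '0 -5 0 0 0;0 0 1 0 0;0 0 0 0 0';python3 -m creep '0 0 2 0 0;0 0 0 0 0';python3 -m creep '0 0 1.5 0 0;0 0 0 0 0'
```

```text
time_s: 9.55
ee_pos: [0.5215, -0.0515, 0.1168]
orientation: [-0.0, 0.12, 0.993, -0.0]
force: [-0.1, 0.4, -0.3]
grip_width: -0.001
time_s: 9.75
ee_pos: [0.5214, -0.0513, 0.1146]
orientation: [-0.0, 0.12, 0.993, 0.0]
force: [-0.1, 0.6, 0.3]
grip_width: -0.001
time_s: 9.95
ee_pos: [0.5216, -0.0513, 0.114]
orientation: [0.0, 0.12, 0.993, -0.0]
force: [-1.5, 0.9, 7.3]
grip_width: -0.002
```

```bash
python3 -m creep '0 0 -6 0 0;0 0 -12 0 0;-25 20 0 0 0;-30 22 0 0 0;-30 20 0 0 0;-14 8 0 0 0;-2 2 0 0 0;0 0 8 0 0;0 0 0 0 0'
python3 - <<'E'
from h import *
w=snap("wrist","w9")
E
```

```text
time_s: 10.85
ee_pos: [0.6345, -0.0064, 0.1221]
orientation: [-0.002, 0.12, 0.993, -0.001]
force: [-1.0, -0.6, -0.5]
grip_width: 0.006
```

View pics/w9.png

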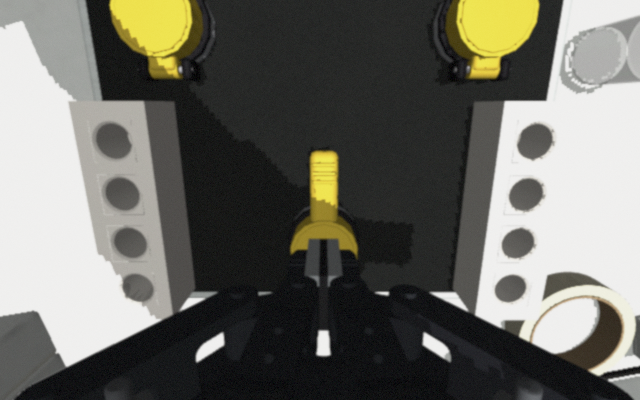

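Centred over the back cap (323,240). Now the tap.

```bash
python3 -m creep '0 0 6 0 0;0 0 0 0 0';python3 -m creep '0 0 3 0 0;0 0 0 0 0';python3 -m creep '0 0 1.5 0 0;0 0 0 0 0'
```

```text
time_s: 11.1
ee_pos: [0.6357, -0.0061, 0.1166]
orientation: [-0.001, 0.12, 0.993, -0.0]
force: [0.9, 0.3, 0.6]
grip_width: -0.004
time_s: 11.3
ee_pos: [0.6367, -0.0057, 0.1141]
orientation: [-0.0, 0.12, 0.993, -0.0]
force: [-0.6, -0.9, 1.7]
grip_width: -0.0
time_s: 11.5
ee_pos: [0.6368, -0.0056, 0.1129]
orientation: [0.0, 0.12, 0.993, -0.0]
force: [0.3, -0.1, 1.4]
grip_width: 0.002
```

```bash
python3 -m creep '0 0 1.5 0 0;0 0 1 0 0;0 0 0 0 0';python3 -m creep '0 0 1.5 0 0;0 0 0 0 0;0 0 0 0 0'
```

```text
time_s: 11.8
ee_pos: [0.6368, -0.0056, 0.1103]
orientation: [0.0, 0.12, 0.993, -0.0]
force: [-1.3, -0.4, 2.1]
grip_width: 0.003
time_s: 12.1
ee_pos: [0.6368, -0.0056, 0.109]
orientation: [0.0, 0.12, 0.993, -0.0]
force: [-1.1, -1.8, 4.8]
grip_width: -0.001
```

```bash
python3 -m creep '0 0 -8 0 0;0 0 -20 0 0;0 0 -12 0 0.2;20 0 0 0 0.45;21 0 0 0 0.45;0 0 0 0 0.45;0 0 0 0 0.45'
python3 - <<'E'
from h import *
from station import ctrl
w=snap("wrist","w10");o=ctrl.observe();print(o["ee_pos"])
E
```

```text
time_s: 12.8
ee_pos: [0.5974, 0.0044, 0.1493]
orientation: [0.001, 0.12, 0.993, 0.0]
force: [0.8, -0.9, -0.9]
grip_width: 0.45
[0.59787298 0.00422873 0.14920052]
```

View pics/w10.png

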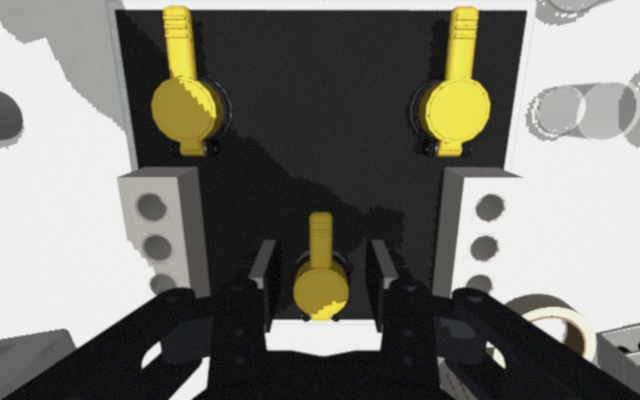

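Run:
```python
from h import *
a=load("wrist0");w=load("w10");p=load("w9")
crop(w,270,190,370,330,4,"w10c")
ex=np.array([.971,-.24,0]);ey=np.array([.24,.971,0]);t=np.array([.5979,.0042,0])
for n,q in (("tip",dep(w,320,214)),("mid",dep(w,320.5,235)),("cap",dep(w,321,290)),("tipat",atz(w,320,212,.1125)),("capat",atz(w,321,290,.114)),("tri tip",tri((p,323,152),(w,320,212))[0])):
    print(n,q.round(4),"tool x,y from tcp mm",np.round([-(q-t)@ex*1e3,(q-t)@ey*1e3],1))
print("TCP at tab height proj",proj(w,[.5979,.0042,.109]))
```

```text
tip [0.5894 0.0047 0.1101] tool x,y from tcp mm [ 8.4 -1.5]
mid [0.6013 0.0021 0.1111] tool x,y from tcp mm [-3.9 -1.2]
cap [ 0.6348 -0.0059  0.1126] tool x,y from tcp mm [-38.3  -1. ]
tipat [0.5875 0.0052 0.1125] tool x,y from tcp mm [10.4 -1.5]
capat [ 0.634  -0.0057  0.114 ] tool x,y from tcp mm [-37.4  -0.9]
tri tip [0.59   0.0045 0.1044] tool x,y from tcp mm [ 7.7 -1.6]
TCP at tab height proj [322.70084486 227.32460648]
```

View pics/w10c.png

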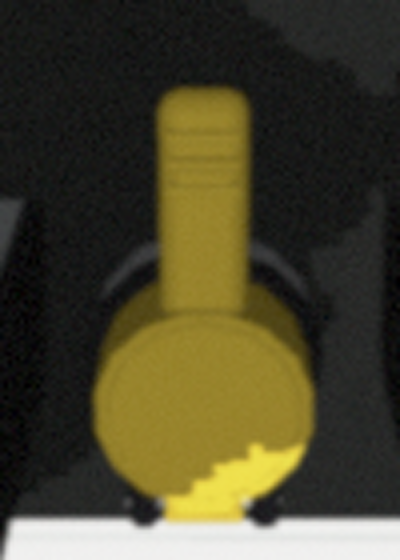

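```bash
python3 -m creep '1 -1 20 0 0.45;0 0 20 0 0.45;0 0 12 0 0.45;0 0 0 0 0.3;0 0 0 0 0.1;0 0 0 0 0.05;0 0 0 0 0.05;0 0 0 0 0.05;0 0 0 0 0.05'
python3 - <<'E'
from h import *
w=snap("wrist","w11");s=snap("side","s11");crop(s,220,120,400,260,4.2,"s11c")
E
```

```text
time_s: 13.75
ee_pos: [0.5962, 0.0034, 0.0972]
orientation: [0.001, 0.12, 0.993, 0.0]
force: [2.1, -1.3, -1.1]
grip_width: 0.129
```

View pics/w11.png

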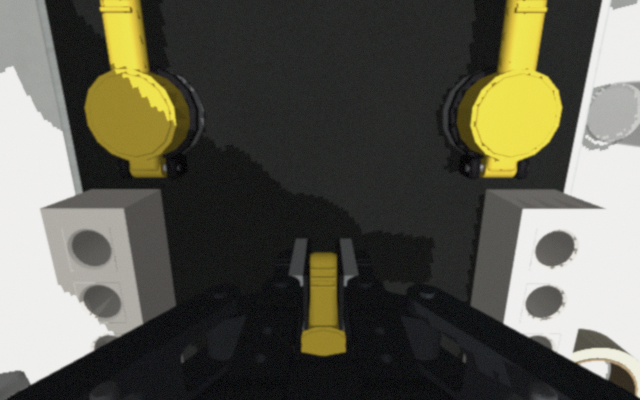

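View pics/s11c.png

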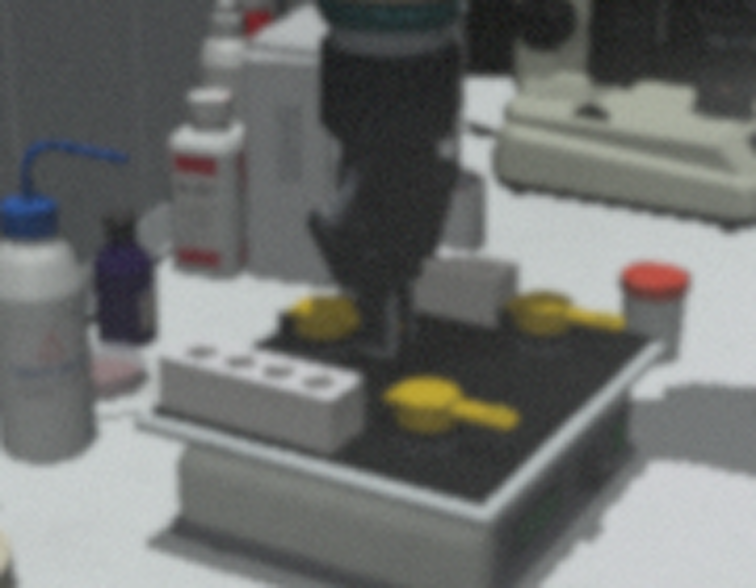

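```bash
python3 -m creep '-0.5 0 -4.5 0 0.05;-0.8 0 -4.5 0 0.05;-1.3 0 -4.4 0 0.05;-1.3 0 -4.3 0 0.05;0 0 0 0 0.05'; python3 -m creep '-2 0 -4.1 0 0.05;-1.9 0 -4.1 0 0.05;-2.5 0 -3.8 0 0.05;-2.5 0 -3.8 0 0.05;0 0 0 0 0.05'
python3 - <<'E'
from h import *
w=snap("wrist","w12");s=snap("side","s12");crop(s,220,120,400,260,4.2,"s12c")
E
```

```text
time_s: 14.35
ee_pos: [0.6, 0.0024, 0.1148]
orientation: [0.0, 0.12, 0.993, 0.0]
force: [3.5, -1.5, -8.6]
grip_width: 0.13
time_s: 14.85
ee_pos: [0.6081, 0.0004, 0.1306]
orientation: [-0.0, 0.12, 0.993, -0.0]
force: [2.0, -0.7, -10.7]
grip_width: 0.126
```

View pics/w12.png

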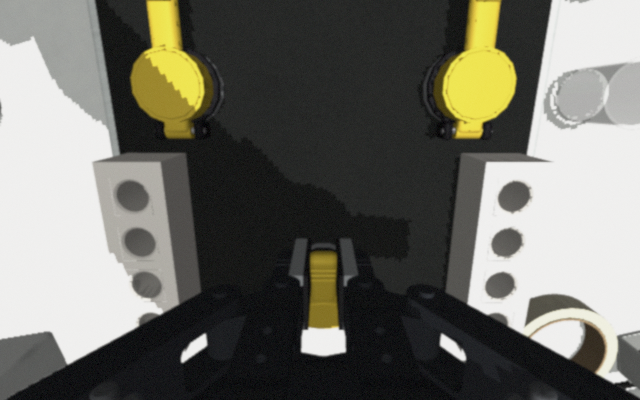

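View pics/s12c.png

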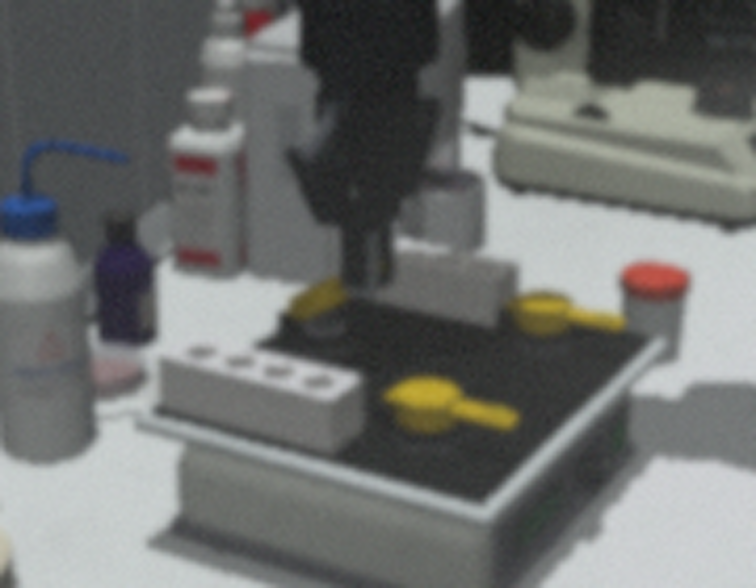

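```bash
python3 -m creep '-3.1 0 -3.4 0 0.05;-3.1 0 -3.3 0 0.05;-3.5 0 -2.9 0 0.05;-3.5 0 -2.8 0 0.05;0 0 0 0 0.05'
python3 - <<'E'
from h import *
w=snap("wrist","w13");s=snap("side","s13");crop(s,220,120,400,260,4.2,"s13c")
E
```

```text
time_s: 15.45
ee_pos: [0.6201, -0.0026, 0.1428]
orientation: [-0.001, 0.12, 0.993, -0.0]
force: [-3.2, 0.6, -8.8]
grip_width: 0.124
```

View pics/s13c.png

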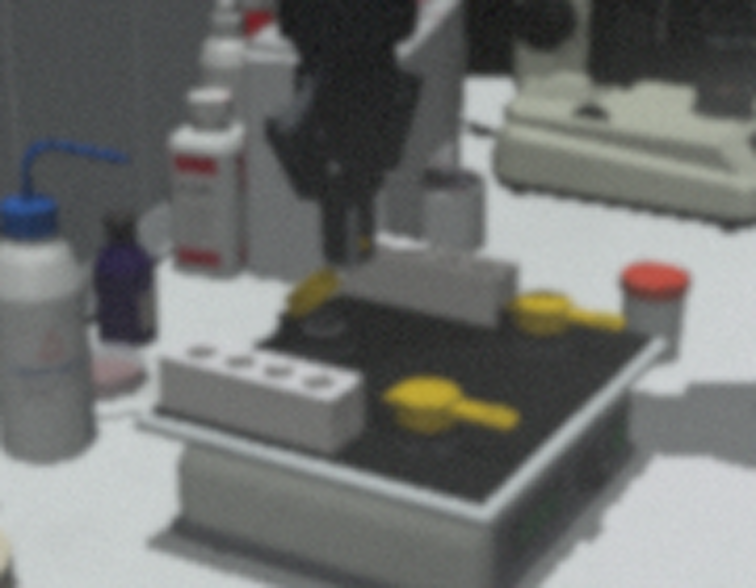

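```bash
python3 -m creep '-3.9 0 -2.4 0 0.05;-4 0 -2.2 0 0.05;-4.2 0 -1.8 0 0.05;-4.2 0 -1.5 0 0.05;0 0 0 0 0.05'
python3 - <<'E'
from h import *
w=snap("wrist","w14");s=snap("side","s14");crop(s,220,120,400,260,4.2,"s14c")
c=snap("scene","c14");crop(c,270,110,400,220,5,"c14c")
E
```

```text
time_s: 16.05
ee_pos: [0.6401, -0.0075, 0.1518]
orientation: [0.003, 0.121, 0.993, 0.0]
force: [0.7, -2.0, -7.8]
grip_width: 0.1
```

View pics/s14c.png

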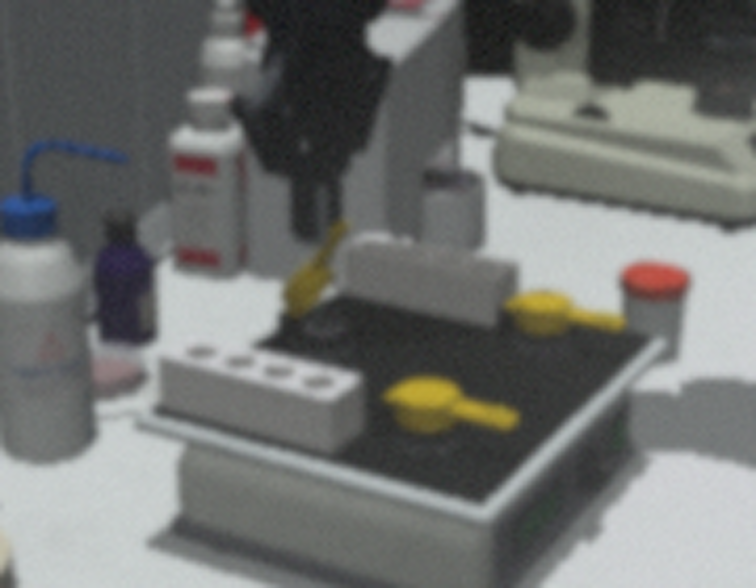

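View pics/c14c.png

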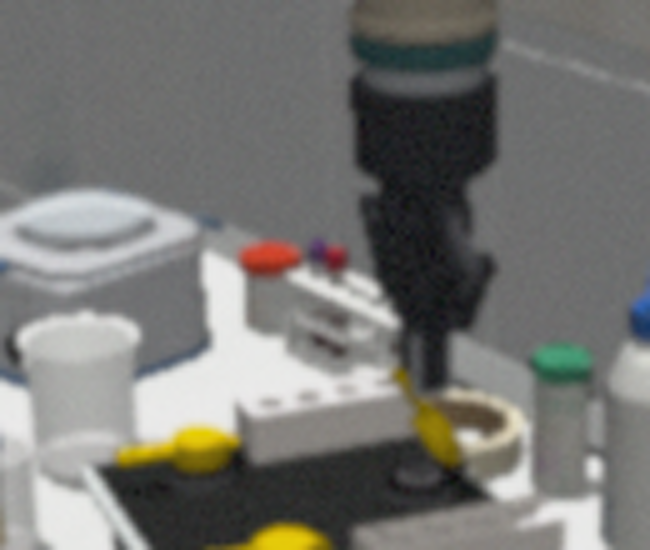

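View pics/w14.png

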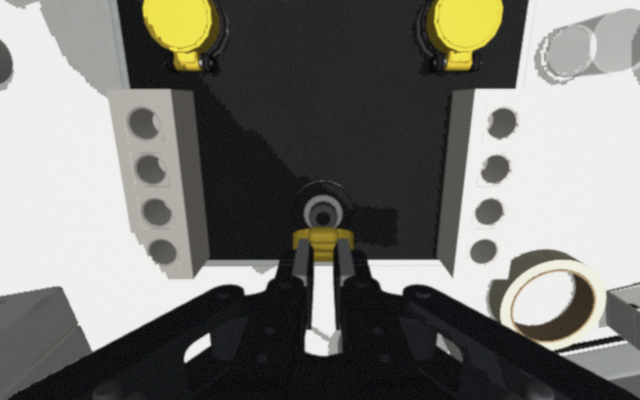

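```bash
cat > ang.py <<'E'
from h import *
import sys
def ang(name,box):
    s=load(name);hsv=cv2.cvtColor(s["frame"],cv2.COLOR_RGB2HSV)
    m=(hsv[...,0]>18)&(hsv[...,0]<36)&(hsv[...,1]>110)
    k=np.zeros_like(m);x0,y0,x1,y1=box;k[y0:y1,x0:x1]=1;m&=k
    v,u=np.nonzero(m)
    Q=np.array([dep(s,a,b) for a,b in zip(u,v) if s["range_z"][b,a]>0])
    ex=np.array([.971,-.24,0]);A=np.array([.6357,-.0058,0])
    X=(Q-A)@ex-.0205;Z=Q[:,2]-.105
    k=np.abs((Q-A)@np.array([.24,.971,0]))<.03
    X=X[k];Z=Z[k]
    i=np.argsort(-Z)[:8]
    print(name,len(X),"top pts x,z rel hinge mm",(np.median(X[i])*1e3).round(1),(np.median(Z[i])*1e3).round(1),"radius",np.hypot(X[i],Z[i]).mean()*1e3,"angle",np.arctan2(np.median(Z[i]),-np.median(X[i])))
    p=np.polyfit(Z,X,1);print("  line angle",np.arctan2(1,-p[0]))
E
python3 - <<'E'
from ang import *
ang("s14",(280,165,310,200));ang("c14",(345,180,370,208))
s=load("s14");crop(s,270,140,330,210,9,"s14d")
E
```

```text
s14 69 top pts x,z rel hinge mm -30.4 56.1 radius 57.4301160724842 angle 1.0745511173396787
  line angle 1.1161593682028035
c14 78 top pts x,z rel hinge mm -31.0 57.3 radius 64.82282347582303 angle 1.074736056911033
  line angle 1.1199519012192218
```

View pics/s14d.png

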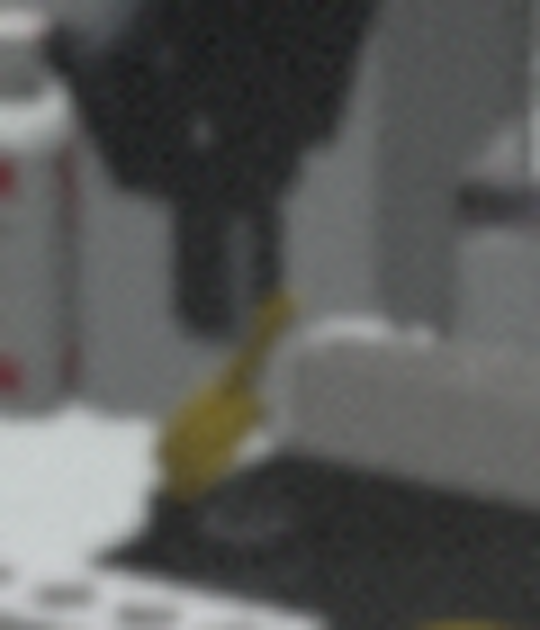

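```bash
python3 -m creep '-1 0 2 0 0.05;-1.2 0 2 0 0.05;0 0 0 0 0.05'
python3 - <<'E'
from ang import *
w=snap("wrist","w15");s=snap("side","s15");crop(s,270,140,330,210,9,"s15d")
c=snap("scene","c15");crop(w,240,160,400,360,3,"w15c")
ang("s15",(280,165,310,200));ang("c15",(345,180,370,208))
E
```

```text
time_s: 16.5
ee_pos: [0.6385, -0.0069, 0.1471]
orientation: [-0.0, 0.12, 0.993, -0.0]
force: [-2.8, -1.0, 2.7]
grip_width: 0.102
s15 72 top pts x,z rel hinge mm -31.4 52.0 radius 54.04777017961903 angle 1.0275993375579653
  line angle 1.0953395812187001
c15 79 top pts x,z rel hinge mm -32.6 53.1 radius 62.409842490115054 angle 1.0201893699456923
  line angle 1.1113338732256288
```

View pics/s15d.png

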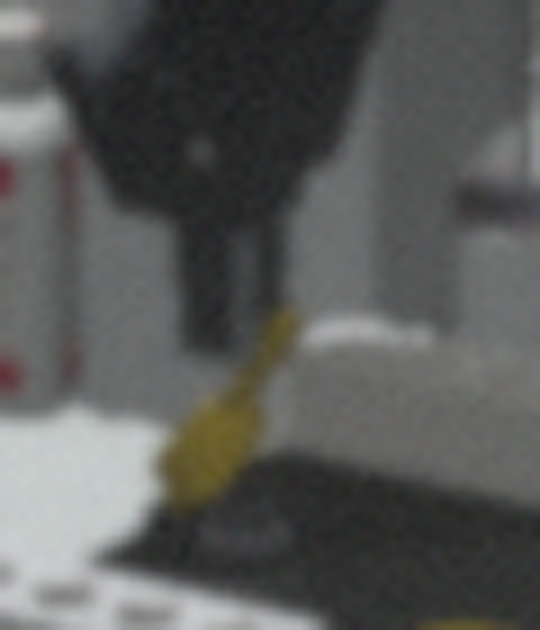

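View pics/w15c.png

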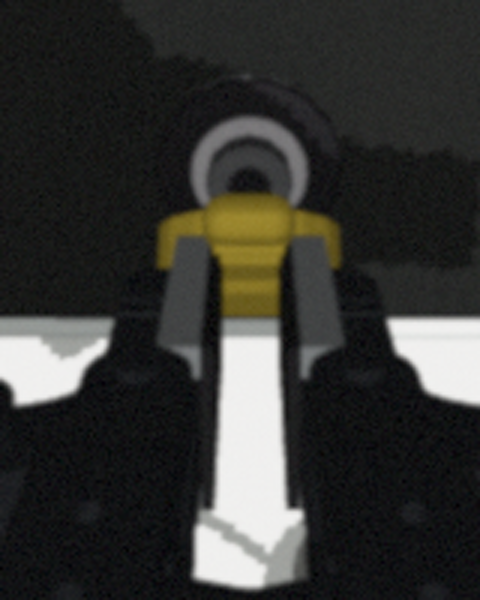

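Run:
```python
from ang import *
ang("s12",(280,165,310,205));ang("s13",(280,160,312,205))
for n in("s12","s13"):crop(load(n),270,140,330,210,6,n+"d")
a=cv2.hconcat([cv2.imread("pics/s12d.png"),cv2.imread("pics/s13d.png")]);cv2.imwrite("pics/s1213.png",a)
crop(load("w13"),240,160,400,360,3,"w13c")
```

```text
s12 57 top pts x,z rel hinge mm -26.6 24.7 radius 36.587330634701615 angle 0.7486261728462652
  line angle 0.9439521750464941
s13 55 top pts x,z rel hinge mm -22.2 28.9 radius 36.64734581422171 angle 0.9171374578848126
  line angle 1.0470462644204241
```

View pics/s1213.png

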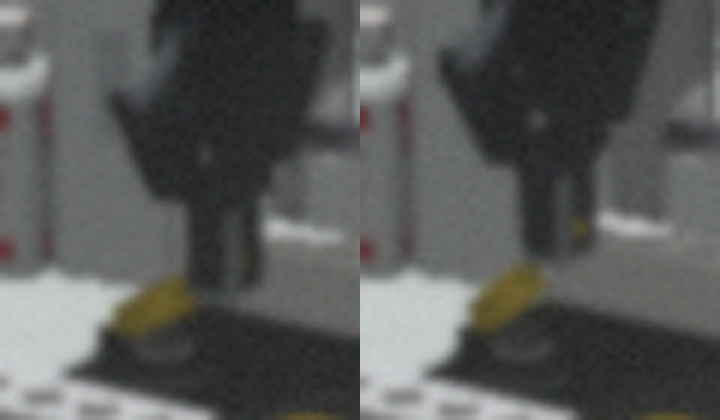

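View pics/w13c.png

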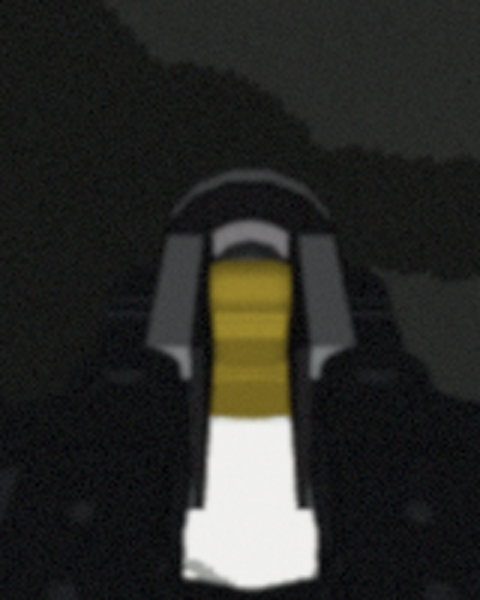

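```bash
python3 -m creep '0 0 0 0 0.3;0 0 -5 0 0.45;0 0 0 0 0.45;22 0 0 0 0.45;22 0 0 0 0.45;1.5 0 0 0 0.45;0 0 0 0 0.45'
python3 - <<'E'
from h import *
from station import ctrl
w=snap("wrist","w16");o=ctrl.observe();print(o["ee_pos"])
t=o["ee_pos"]*[1,1,0];ex=np.array([.971,-.24,0]);ey=np.array([.24,.971,0])
crop(w,240,160,400,360,3,"w16c")
E
```

```text
time_s: 17.35
ee_pos: [0.5956, 0.0041, 0.1521]
orientation: [0.001, 0.12, 0.993, 0.0]
force: [0.8, 0.2, 0.9]
grip_width: 0.447
[0.59614357 0.00379393 0.15207744]
```

View pics/w16.png

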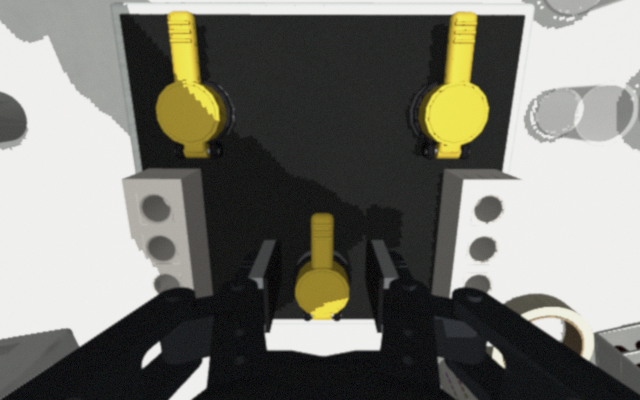

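```bash
python3 -m creep '1 0 20 0 0.45;0 0 25 0 0.45;0 0 14 0 0.45;0 0 0 0 0.3;0 0 0 0 0.1;0 0 0 0 0.05;0 0 0 0 0.05;0 0 0 0 0.05'; python3 -m creep '-0.5 0 -4.6 0 0.05;-0.8 0 -4.6 0 0.05;-1.3 0 -4.5 0 0.05;-1.4 0 -4.4 0 0.05;-2 0 -4.2 0 0.05;-2 0 -4.2 0 0.05;-2.6 0 -3.9 0 0.05;-2.6 0 -3.9 0 0.05;0 0 0 0 0.05';  python3 - <<'E'
from h import *
w=snap("wrist","w17");s=snap("side","s17")
crop(w,240,160,400,360,3,"w17c")
E
```

```text
time_s: 18.2
ee_pos: [0.5944, 0.0038, 0.0933]
orientation: [0.001, 0.12, 0.993, 0.0]
force: [0.2, -1.0, -1.1]
grip_width: 0.132
time_s: 19.1
ee_pos: [0.6058, 0.0009, 0.1269]
orientation: [-0.001, 0.12, 0.993, -0.0]
force: [0.1, -0.9, -9.3]
grip_width: 0.135
```

View pics/w17c.png

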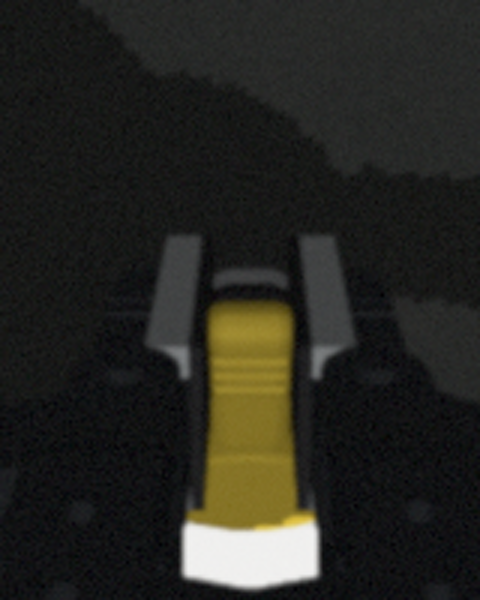

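```bash
python3 -m creep '-3.2 0 -3.5 0 0.05;-3.2 0 -3.4 0 0.05;-3.6 0 -3 0 0.05;-3.6 0 -2.9 0 0.05;0 0 0 0 0.05;0 0 0 0 0.05';  python3 - <<'E'
from ang import *
w=snap("wrist","w18");s=snap("side","s18")
crop(w,240,160,400,360,3,"w18c");crop(s,270,140,330,210,9,"s18d");ang("s18",(280,160,312,205))
E
```

```text
time_s: 19.8
ee_pos: [0.6197, -0.0025, 0.14]
orientation: [-0.0, 0.12, 0.993, -0.0]
force: [-5.1, -0.3, -5.8]
grip_width: 0.127
s18 54 top pts x,z rel hinge mm -21.2 29.7 radius 36.04606983189728 angle 0.9494884911664412
  line angle 1.0721629257562115
```

View pics/w18c.png

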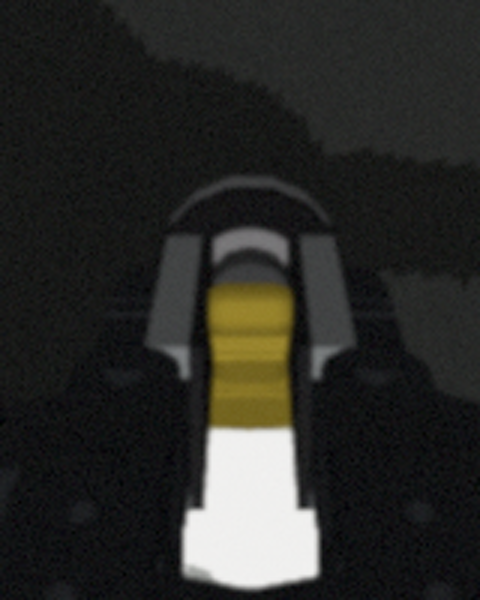

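View pics/s18d.png

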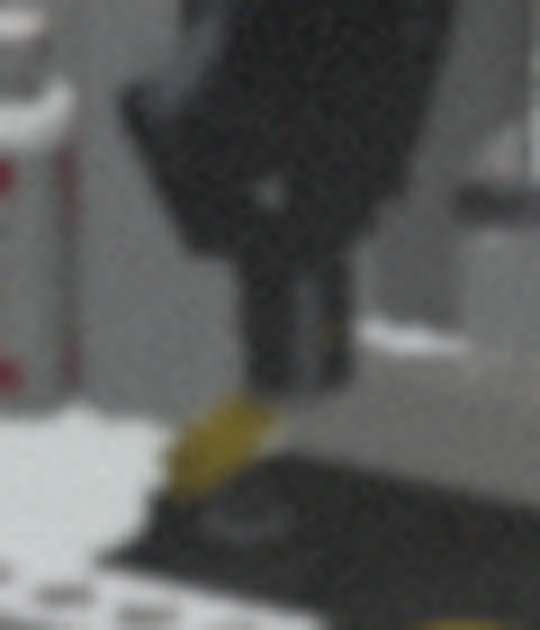

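```bash
python3 -m creep '-2.6 0 -1.8 0 0.05;-2.6 0 -1.7 0 0.05;0 0 0 0 0.05';  python3 - <<'E'
from ang import *
w=snap("wrist","w19");s=snap("side","s19")
crop(w,240,160,400,360,3,"w19c");crop(s,270,140,330,210,9,"s19d");ang("s19",(280,160,312,205))
E
```

```text
time_s: 20.2
ee_pos: [0.6253, -0.0039, 0.1434]
orientation: [0.0, 0.12, 0.993, -0.0]
force: [-3.7, -0.2, -7.8]
grip_width: 0.132
s19 59 top pts x,z rel hinge mm -18.3 29.8 radius 35.536443367859825 angle 1.0207791063052056
  line angle 1.0940479615447931
```

View pics/w19c.png

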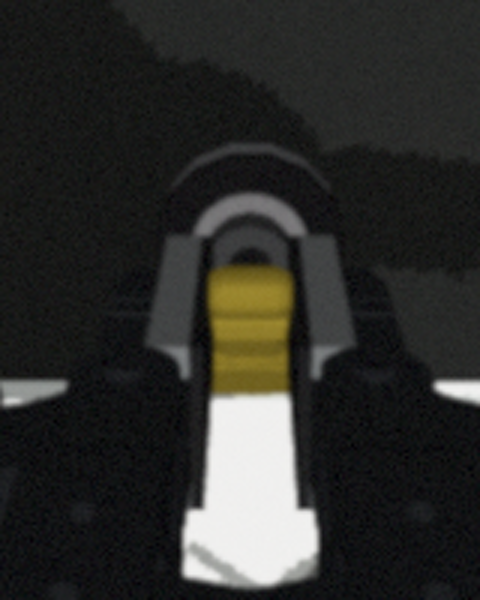

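```bash
cat > th.py <<'E'
from h import *
ex=np.array([.971,-.24,0]);A=np.array([.6357,-.0058,0])
def pt(th,t,h):
    x=-t*np.cos(th)+h*np.sin(th);z=t*np.sin(th)+h*np.cos(th)
    return A+ex*(.0205+x/1e3)+np.array([0,0,.105+z/1e3])
def table(n,ths):
    w=load(n)
    for th in ths:
        print(n,th,"tip-under crop y",((proj(w,pt(th,69.5,.5))[1]-160)*3).round(), "tip-top",((proj(w,pt(th,69.5,7.5))[1]-160)*3).round(),"tab root top",((proj(w,pt(th,36.5,7.5))[1]-160)*3).round(),"cap root",((proj(w,pt(th,36.5,9))[1]-160)*3).round())
E
python3 - <<'E'
from th import *
table("w11",[0]);table("w17",[.5,.6]);table("w18",[.8,.85,.9,.95]);table("w19",[.85,.9,.95,1,1.05]);table("w15",[.95,1,1.05,1.1])
E
```

```text
w11 0 tip-under crop y 264.0 tip-top 285.0 tab root top 494.0 cap root 501.0
w17 0.5 tip-under crop y 266.0 tip-top 308.0 tab root top 431.0 cap root 440.0
w17 0.6 tip-under crop y 309.0 tip-top 357.0 tab root top 455.0 cap root 465.0
w18 0.8 tip-under crop y 266.0 tip-top 316.0 tab root top 378.0 cap root 388.0
w18 0.85 tip-under crop y 291.0 tip-top 343.0 tab root top 390.0 cap root 400.0
w18 0.9 tip-under crop y 317.0 tip-top 371.0 tab root top 402.0 cap root 412.0
w18 0.95 tip-under crop y 343.0 tip-top 399.0 tab root top 414.0 cap root 424.0
w19 0.85 tip-under crop y 240.0 tip-top 291.0 tab root top 347.0 cap root 356.0
w19 0.9 tip-under crop y 265.0 tip-top 318.0 tab root top 359.0 cap root 368.0
w19 0.95 tip-under crop y 291.0 tip-top 345.0 tab root top 371.0 cap root 380.0
w19 1 tip-under crop y 318.0 tip-top 373.0 tab root top 382.0 cap root 392.0
w19 1.05 tip-under crop y 345.0 tip-top 401.0 tab root top 394.0 cap root 404.0
w15 0.95 tip-under crop y 186.0 tip-top 238.0 tab root top 284.0 cap root 293.0
w15 1 tip-under crop y 211.0 tip-top 265.0 tab root top 296.0 cap root 305.0
w15 1.05 tip-under crop y 238.0 tip-top 292.0 tab root top 307.0 cap root 317.0
w15 1.1 tip-under crop y 265.0 tip-top 320.0 tab root top 319.0 cap root 328.0
```

```bash
python3 -m creep '-2.6 0 -1.8 0 0.05;-2.6 0 -1.8 0 0.05;0 0 0 0 0.05';  python3 - <<'E'
from th import *
w=snap("wrist","w20");s=snap("side","s20")
crop(w,240,160,400,360,3,"w20c");crop(s,270,140,330,210,9,"s20d")
table("w20",[.9,.95,1,1.05,1.1])
E
```

```text
time_s: 20.6
ee_pos: [0.6311, -0.0052, 0.1467]
orientation: [0.001, 0.121, 0.993, 0.0]
force: [-0.4, 0.5, -13.1]
grip_width: 0.137
w20 0.9 tip-under crop y 215.0 tip-top 266.0 tab root top 316.0 cap root 325.0
w20 0.95 tip-under crop y 241.0 tip-top 293.0 tab root top 328.0 cap root 337.0
w20 1 tip-under crop y 266.0 tip-top 320.0 tab root top 339.0 cap root 349.0
w20 1.05 tip-under crop y 293.0 tip-top 347.0 tab root top 351.0 cap root 361.0
w20 1.1 tip-under crop y 320.0 tip-top 375.0 tab root top 363.0 cap root 372.0
```

View pics/w20c.png

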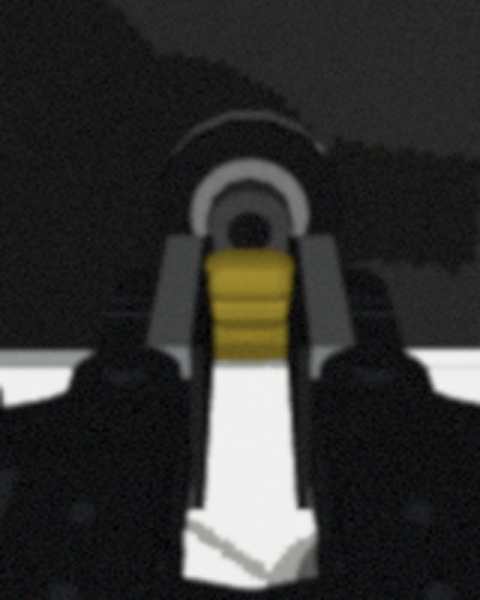

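View pics/s20d.png

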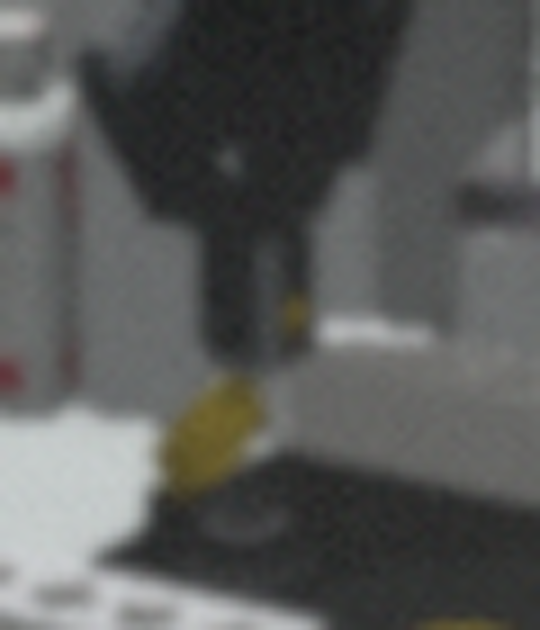

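```bash
python3 -m creep '-2.5 0 -1 0 0.05;-2.5 0 -1 0 0.05;0 0 0 0 0.05';  python3 - <<'E'
from th import *
w=snap("wrist","w21");s=snap("side","s21")
crop(w,240,160,400,360,3,"w21c");crop(s,270,140,330,210,9,"s21d")
table("w21",[.9,.95,1,1.05,1.1,1.15])
E
```

```text
time_s: 21.0
ee_pos: [0.6355, -0.0063, 0.1488]
orientation: [0.0, 0.12, 0.993, 0.0]
force: [0.5, -0.0, -14.8]
grip_width: 0.127
w21 0.9 tip-under crop y 178.0 tip-top 228.0 tab root top 285.0 cap root 294.0
w21 0.95 tip-under crop y 203.0 tip-top 254.0 tab root top 296.0 cap root 306.0
w21 1 tip-under crop y 228.0 tip-top 281.0 tab root top 308.0 cap root 317.0
w21 1.05 tip-under crop y 254.0 tip-top 308.0 tab root top 319.0 cap root 329.0
w21 1.1 tip-under crop y 281.0 tip-top 335.0 tab root top 331.0 cap root 340.0
w21 1.15 tip-under crop y 307.0 tip-top 362.0 tab root top 342.0 cap root 352.0
```

View pics/w21c.png

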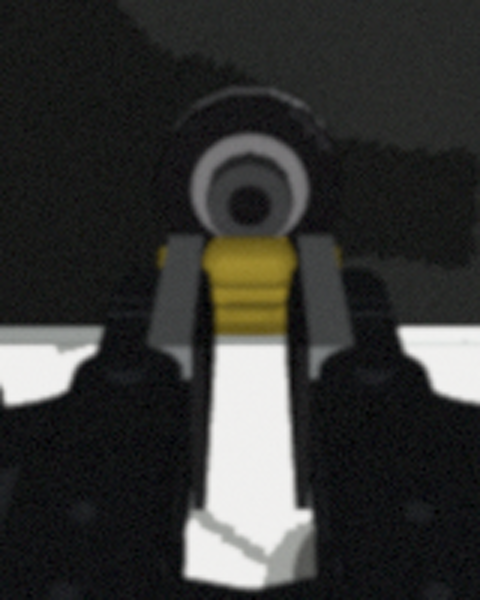

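View pics/s21d.png

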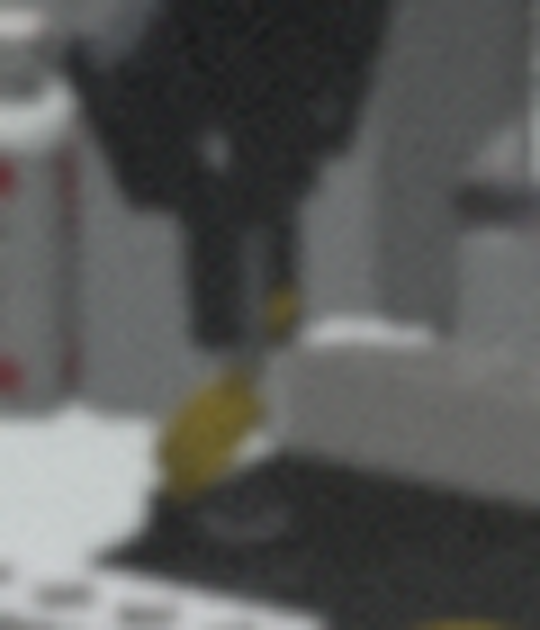

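```bash
python3 -m creep '5 0 4 0 0.05;5.5 0 4.5 0 0.05;0 0 0 0 0.05;5.5 0 5 0 0.05;5.5 0 5 0 0.05;0 0 0 0 0.05';  python3 - <<'E'
from th import *
w=snap("wrist","w22");s=snap("side","s22")
crop(w,240,160,400,360,3,"w22c");crop(s,270,140,330,210,9,"s22d")
table("w22",[.5,.6,.7,.8,.9])
E
```

```text
time_s: 21.7
ee_pos: [0.6172, -0.0015, 0.1341]
orientation: [0.005, 0.12, 0.993, -0.0]
force: [-0.7, -4.3, 9.2]
grip_width: 0.126
w22 0.5 tip-under crop y 171.0 tip-top 209.0 tab root top 341.0 cap root 349.0
w22 0.6 tip-under crop y 211.0 tip-top 255.0 tab root top 364.0 cap root 373.0
w22 0.7 tip-under crop y 256.0 tip-top 305.0 tab root top 388.0 cap root 398.0
w22 0.8 tip-under crop y 305.0 tip-top 359.0 tab root top 413.0 cap root 423.0
w22 0.9 tip-under crop y 359.0 tip-top 416.0 tab root top 438.0 cap root 448.0
```

View pics/w22c.png

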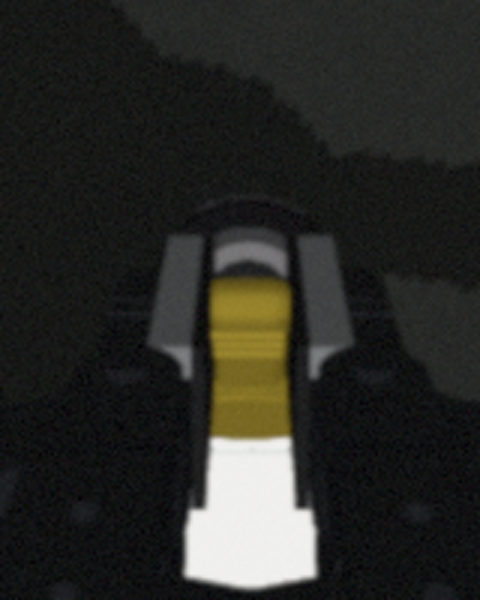

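View pics/s22d.png

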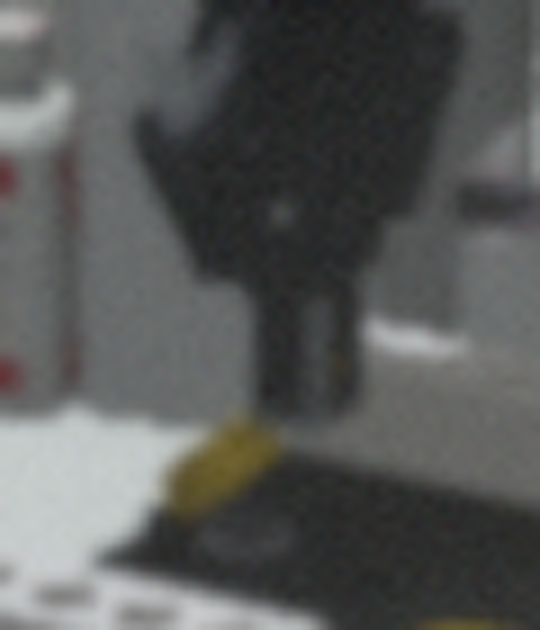

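```bash
python3 -m creep '5 0 0 0 0.05;4 0 4 0 0.05;0 0 4 0 0.05;0 0 0 0 0.05';  python3 - <<'E'
from th import *
w=snap("wrist","w23");s=snap("side","s23")
crop(w,240,160,400,360,3,"w23c");crop(s,270,140,330,210,9,"s23d")
table("w23",[.3,.4,.5,.6,.7,.8,.9])
E
```

```text
time_s: 22.2
ee_pos: [0.6068, 0.0009, 0.1255]
orientation: [0.003, 0.119, 0.993, -0.0]
force: [-1.5, -3.4, 6.4]
grip_width: 0.127
w23 0.3 tip-under crop y 194.0 tip-top 225.0 tab root top 385.0 cap root 392.0
w23 0.4 tip-under crop y 227.0 tip-top 263.0 tab root top 407.0 cap root 415.0
w23 0.5 tip-under crop y 265.0 tip-top 308.0 tab root top 430.0 cap root 439.0
w23 0.6 tip-under crop y 309.0 tip-top 358.0 tab root top 455.0 cap root 465.0
w23 0.7 tip-under crop y 359.0 tip-top 413.0 tab root top 481.0 cap root 491.0
w23 0.8 tip-under crop y 413.0 tip-top 472.0 tab root top 507.0 cap root 518.0
w23 0.9 tip-under crop y 472.0 tip-top 534.0 tab root top 534.0 cap root 545.0
```

View pics/w23c.png

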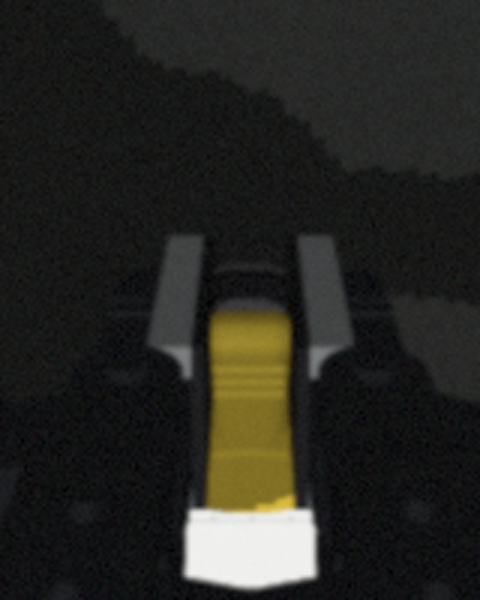

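View pics/s23d.png

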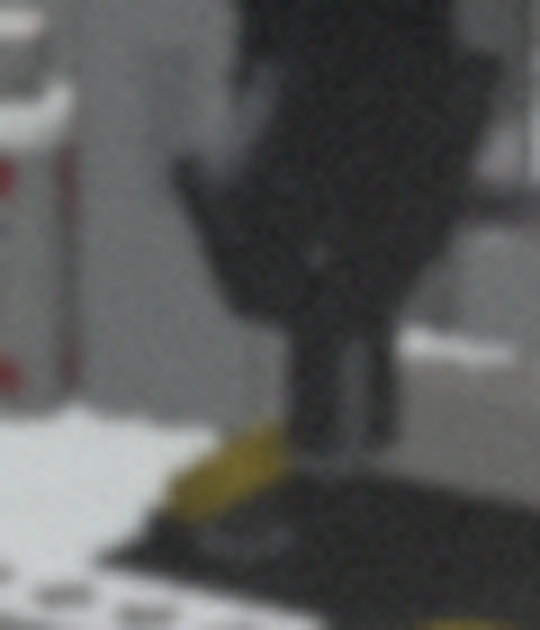

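```bash
python3 -m creep '-3 0 0 0 0.05;-3 0 -0.5 0 0.05;-3 0 -1 0 0.05;0 0 0 0 0.05';python3 -m creep '-3 0 -1 0 0.05;-3 0 -1 0 0.05;0 0 0 0 0.05';  python3 - <<'E'
from th import *
w=snap("wrist","w24");s=snap("side","s24")
crop(w,240,160,400,360,3,"w24c");crop(s,270,140,330,210,9,"s24d")
table("w24",[.6,.7,.8,.9,1,1.1])
E
```

```text
time_s: 22.7
ee_pos: [0.6082, 0.0007, 0.1265]
orientation: [-0.005, 0.118, 0.993, -0.001]
force: [-18.3, 0.1, 18.8]
grip_width: 0.126
time_s: 23.0
ee_pos: [0.6098, 0.0003, 0.128]
orientation: [-0.009, 0.118, 0.993, -0.002]
force: [-25.6, 1.8, 24.0]
grip_width: 0.124
w24 0.6 tip-under crop y 276.0 tip-top 323.0 tab root top 430.0 cap root 439.0
w24 0.7 tip-under crop y 324.0 tip-top 376.0 tab root top 455.0 cap root 465.0
w24 0.8 tip-under crop y 377.0 tip-top 433.0 tab root top 481.0 cap root 491.0
w24 0.9 tip-under crop y 434.0 tip-top 494.0 tab root top 507.0 cap root 518.0
w24 1 tip-under crop y 494.0 tip-top 557.0 tab root top 533.0 cap root 544.0
w24 1.1 tip-under crop y 556.0 tip-top 619.0 tab root top 559.0 cap root 569.0
```

View pics/w24c.png

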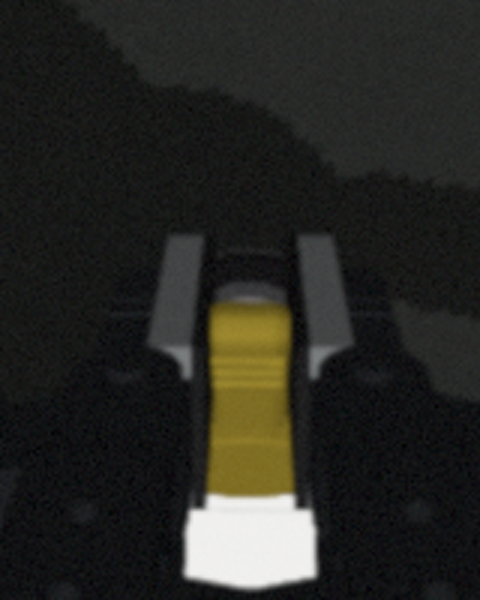

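View pics/s24d.png

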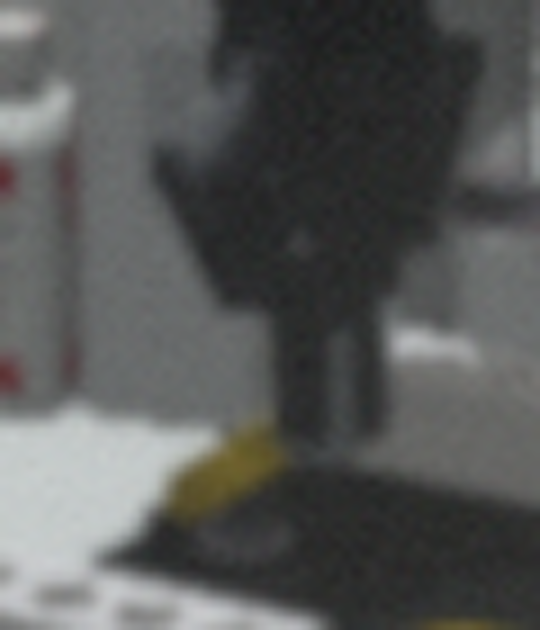

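Run:
```python
from th import *
table("w12",[.4,.5,.55,.6,.65]);table("w13",[.7,.75,.8,.85,.9]);table("w14",[.9,1,1.05,1.1,1.15])
for n in("w12","w14"): crop(load(n),240,160,400,360,2,n+"c")
cv2.imwrite("pics/w1214.png",cv2.hconcat([cv2.imread("pics/w12c.png"),cv2.imread("pics/w14c.png")]))
```

```text
w12 0.4 tip-under crop y 204.0 tip-top 238.0 tab root top 382.0 cap root 390.0
w12 0.5 tip-under crop y 240.0 tip-top 280.0 tab root top 405.0 cap root 413.0
w12 0.55 tip-under crop y 260.0 tip-top 304.0 tab root top 416.0 cap root 425.0
w12 0.6 tip-under crop y 282.0 tip-top 328.0 tab root top 428.0 cap root 438.0
w12 0.65 tip-under crop y 305.0 tip-top 354.0 tab root top 441.0 cap root 450.0
w13 0.7 tip-under crop y 208.0 tip-top 253.0 tab root top 344.0 cap root 352.0
w13 0.75 tip-under crop y 231.0 tip-top 278.0 tab root top 355.0 cap root 364.0
w13 0.8 tip-under crop y 254.0 tip-top 303.0 tab root top 367.0 cap root 376.0
w13 0.85 tip-under crop y 278.0 tip-top 330.0 tab root top 379.0 cap root 388.0
w13 0.9 tip-under crop y 304.0 tip-top 356.0 tab root top 391.0 cap root 400.0
w14 0.9 tip-under crop y 139.0 tip-top 188.0 tab root top 250.0 cap root 259.0
w14 1 tip-under crop y 188.0 tip-top 239.0 tab root top 273.0 cap root 282.0
w14 1.05 tip-under crop y 214.0 tip-top 266.0 tab root top 284.0 cap root 294.0
w14 1.1 tip-under crop y 239.0 tip-top 293.0 tab root top 296.0 cap root 305.0
w14 1.15 tip-under crop y 266.0 tip-top 319.0 tab root top 307.0 cap root 316.0
```

View pics/w1214.png

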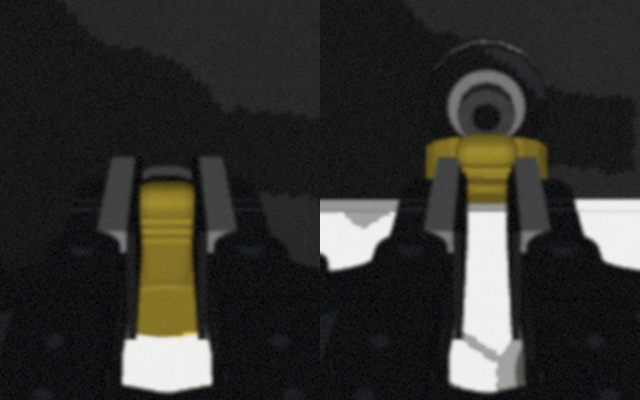

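```bash
python3 -m creep '5 0 0 0 0.05;5 0 0 0 0.05;0 0 0 0 0.3;0 0 -10 0 0.45;0 0 -10 0 0.45;10 0 0 0 0.45;6 0 0 0 0.45;0 0 0 0 0.45;0 0 0 0 0.45'
python3 - <<'E'
from th import *
from station import ctrl
w=snap("wrist","w25");o=ctrl.observe();p=o["ee_pos"];print(p,o["orientation"],o["force"])
print("rel hinge",(p-A)@ex*1e3-20.5,"y",(p-A)@[.24,.971,0]*1e3,(p[2]-.105)*1e3)
E
```

```text
time_s: 24.0
ee_pos: [0.5942, 0.0039, 0.1456]
orientation: [-0.0, 0.12, 0.993, -0.0]
force: [0.3, 0.6, 0.1]
grip_width: 0.451
[0.59447471 0.00379186 0.14560797] [-6.76843410e-05  1.20125230e-01  9.92758744e-01 -1.63040342e-05] [ 0.0976566   0.0334582  -0.47246905]
rel hinge -62.83180564749663 y -0.5803701035957602 40.60797105630564
```

View pics/w25.png

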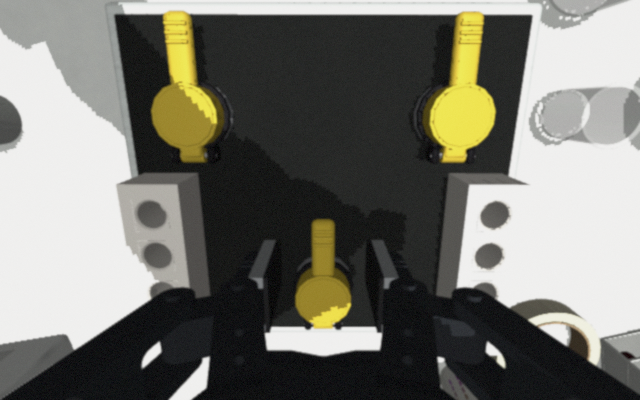

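```bash
python3 -m creep '7 0 20 0 0.45;0 0 20 0 0.45;0 0 11 0 0.45;0 0 0 0 0.3;0 0 0 0 0.1;0 0 0 0 0.05;0 0 0 0 0.05;0 0 0 0 0.05'
python3 - <<'E'
from th import *
from station import ctrl
w=snap("wrist","w26");p=ctrl.observe()["ee_pos"];crop(w,240,160,400,360,3,"w26c")
print("rel hinge",(p-A)@ex*1e3-20.5,"y",(p-A)@[.24,.971,0]*1e3,(p[2]-.105)*1e3)
table("w26",[0,.1])
E
```

```text
time_s: 24.85
ee_pos: [0.5881, 0.0054, 0.0954]
orientation: [0.001, 0.12, 0.993, 0.0]
force: [-0.2, -0.4, -1.0]
grip_width: 0.127
rel hinge -69.45542717759537 y -0.570012435257454 -9.714104510590586
w26 0 tip-under crop y 323.0 tip-top 347.0 tab root top 552.0 cap root 559.0
w26 0.1 tip-under crop y 350.0 tip-top 381.0 tab root top 575.0 cap root 583.0
```

View pics/w26c.png

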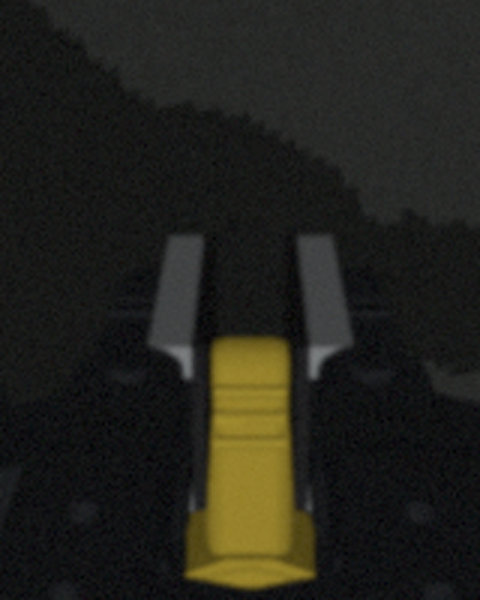

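```bash
python3 -m creep '-0.5 0 -4.9 0 0.05;-0.8 0 -4.8 0 0.05;-1.3 0 -4.7 0 0.05;-1.5 0 -4.6 0 0.05;-2 0 -4.5 0 0.05;-2.1 0 -4.4 0 0.05;-2.6 0 -4.1 0 0.05;-2.8 0 -4 0 0.05;0 0 0 0 0.05';  python3 - <<'E'
from th import *
from station import ctrl
w=snap("wrist","w27");p=ctrl.observe()["ee_pos"];crop(w,240,160,400,360,3,"w27c")
print("rel hinge",(p-A)@ex*1e3-20.5,"y",(p-A)@[.24,.971,0]*1e3,(p[2]-.105)*1e3)
table("w27",[.4,.5,.6])
E
```

```text
time_s: 25.8
ee_pos: [0.6003, 0.0024, 0.1309]
orientation: [-0.001, 0.12, 0.993, -0.0]
force: [-0.9, 0.7, -7.5]
grip_width: 0.119
rel hinge -56.96316279283534 y -0.5828826172698345 25.697314485351104
w27 0.4 tip-under crop y 254.0 tip-top 289.0 tab root top 425.0 cap root 433.0
w27 0.5 tip-under crop y 291.0 tip-top 332.0 tab root top 448.0 cap root 456.0
w27 0.6 tip-under crop y 333.0 tip-top 380.0 tab root top 471.0 cap root 481.0
```

View pics/w27c.png

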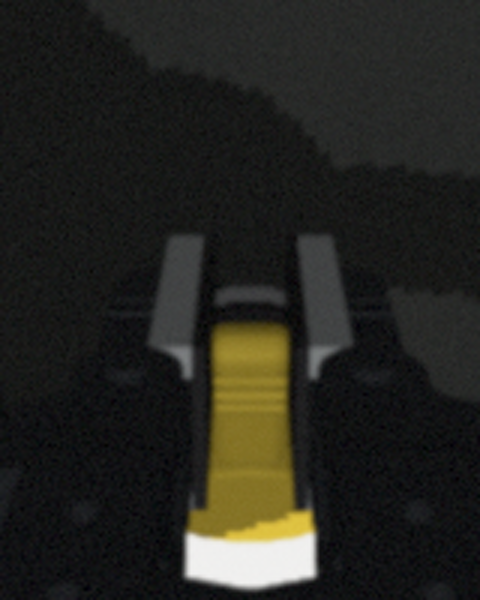

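```bash
python3 -m creep '-3.2 0 -3.7 0 0.05;-3.4 0 -3.5 0 0.05;-3.7 0 -3.2 0 0.05;-3.8 0 -3 0 0.05;0 0 0 0 0.05';  python3 - <<'E'
from th import *
from station import ctrl
w=snap("wrist","w28");p=ctrl.observe()["ee_pos"];crop(w,240,160,400,360,3,"w28c")
print("rel hinge",(p-A)@ex*1e3-20.5,"y",(p-A)@[.24,.971,0]*1e3,(p[2]-.105)*1e3)
table("w28",[.7,.75,.8,.85,.9])
E
```

```text
time_s: 26.35
ee_pos: [0.614, -0.001, 0.1444]
orientation: [-0.001, 0.12, 0.993, -0.0]
force: [-5.9, 0.4, -6.0]
grip_width: 0.122
rel hinge -42.88037530087199 y -0.6084655596600695 39.2258065069158
w28 0.7 tip-under crop y 246.0 tip-top 290.0 tab root top 373.0 cap root 382.0
w28 0.75 tip-under crop y 268.0 tip-top 315.0 tab root top 384.0 cap root 393.0
w28 0.8 tip-under crop y 291.0 tip-top 340.0 tab root top 396.0 cap root 405.0
w28 0.85 tip-under crop y 315.0 tip-top 366.0 tab root top 408.0 cap root 417.0
w28 0.9 tip-under crop y 340.0 tip-top 393.0 tab root top 419.0 cap root 429.0
```

View pics/w28c.png

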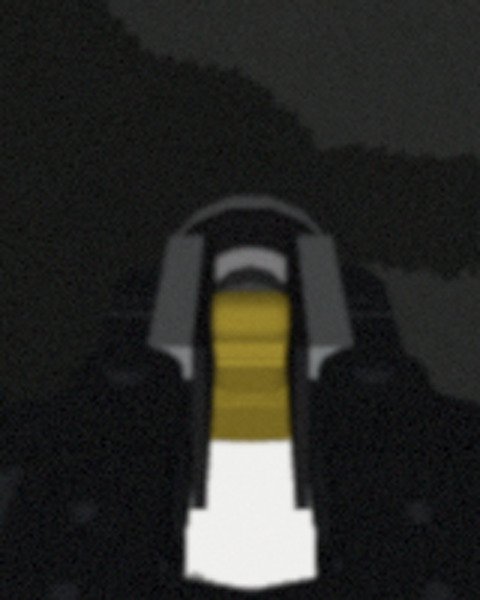

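```bash
python3 -m creep '-3.5 0 -2.8 0 0.05;-3.6 0 -2.6 0 0.05;-3.8 0 -2.2 0 0.05;0 0 0 0 0.05';  python3 - <<'E'
from th import *
from station import ctrl
w=snap("wrist","w29");p=ctrl.observe()["ee_pos"];crop(w,240,160,400,360,3,"w29c")
print("rel hinge",(p-A)@ex*1e3-20.5,"y",(p-A)@[.24,.971,0]*1e3,(p[2]-.105)*1e3)
table("w29",[.8,.85,.9,.95,1,1.05])
E
```

```text
time_s: 26.8
ee_pos: [0.6281, -0.0046, 0.1529]
orientation: [0.003, 0.12, 0.993, -0.0]
force: [1.3, -1.7, -8.4]
grip_width: 0.119
rel hinge -28.625195852071045 y -0.5880695444734176 47.57965577563584
w29 0.8 tip-under crop y 174.0 tip-top 219.0 tab root top 293.0 cap root 301.0
w29 0.85 tip-under crop y 196.0 tip-top 243.0 tab root top 304.0 cap root 312.0
w29 0.9 tip-under crop y 220.0 tip-top 268.0 tab root top 315.0 cap root 324.0
w29 0.95 tip-under crop y 244.0 tip-top 294.0 tab root top 326.0 cap root 335.0
w29 1 tip-under crop y 268.0 tip-top 319.0 tab root top 337.0 cap root 346.0
w29 1.05 tip-under crop y 294.0 tip-top 345.0 tab root top 349.0 cap root 358.0
```

View pics/w29c.png

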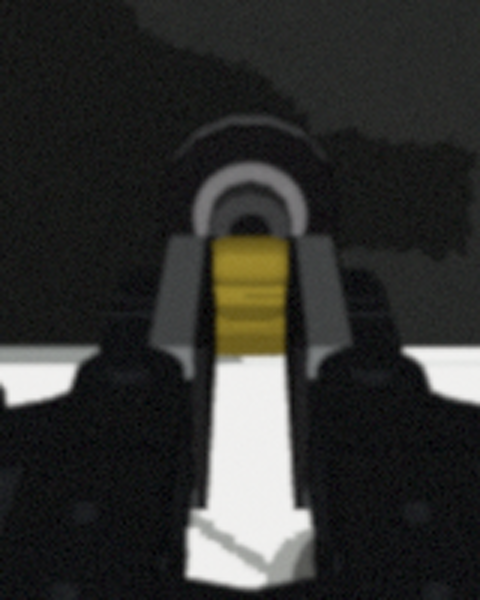

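```bash
python3 -m creep '0 0 0 0 0.3;0 0 -6 0 0.45;0 0 0 0 0.45;22 0 0 0 0.45;22 0 0 0 0.2;22 0 0 0 0;0 0 20 0 0;0 0 20 0 0;0 0 10 0 0;0 0 0 0 0;0 0 0 0 0'
python3 - <<'E'
from th import *
from station import ctrl
w=snap("wrist","w30");p=ctrl.observe()["ee_pos"];crop(w,240,160,400,360,3,"w30c")
print("rel hinge",(p-A)@ex*1e3-20.5,"y",(p-A)@[.24,.971,0]*1e3,(p[2]-.105)*1e3)
s=snap("side","s30");crop(s,220,120,400,260,4.2,"s30c")
E
```

```text
time_s: 27.95
ee_pos: [0.5617, 0.0123, 0.1084]
orientation: [0.001, 0.12, 0.993, 0.0]
force: [0.3, 0.5, -0.7]
grip_width: -0.003
rel hinge -96.45749246678739 y -0.12672233451961545 3.6584800151047703
```

View pics/w30.png

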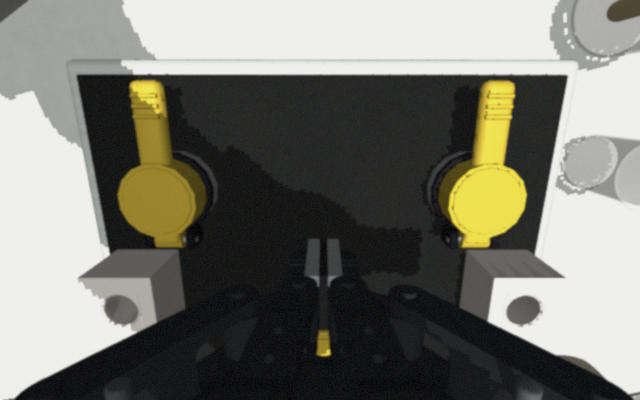

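View pics/s30c.png

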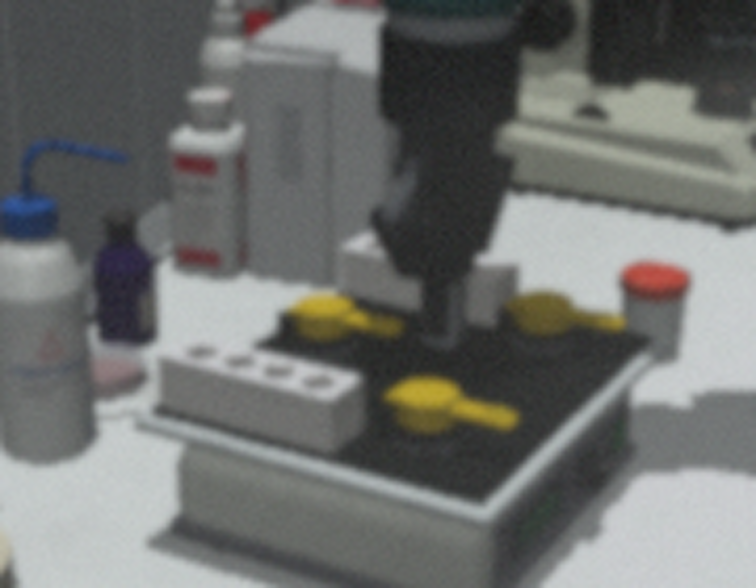

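```bash
python3 -m creep '-4 0 5 0 0;-4 0 0 0 0;0 0 0 0 0'; python3 -m creep '-3 0 0 0 0;-3 0 0 0 0;0 0 0 0 0'; python3 -m creep '-2 0 0 0 0;0 0 0 0 0'
```

```text
time_s: 28.35
ee_pos: [0.5698, 0.0098, 0.1029]
orientation: [0.0, 0.12, 0.993, 0.0]
force: [0.5, -0.7, -0.1]
grip_width: -0.002
time_s: 28.65
ee_pos: [0.5753, 0.0086, 0.1029]
orientation: [0.0, 0.12, 0.993, 0.0]
force: [-0.1, 0.1, -0.7]
grip_width: -0.002
time_s: 28.85
ee_pos: [0.5769, 0.0082, 0.1029]
orientation: [0.0, 0.12, 0.993, 0.0]
force: [-0.6, 0.6, -1.3]
grip_width: -0.002
```

```bash
python3 -m creep '-2 0 0 0 0;0 0 0 0 0'; python3 -m creep '-1.5 0 0 0 0;0 0 0 0 0'
```

```text
time_s: 29.05
ee_pos: [0.578, 0.0078, 0.1026]
orientation: [-0.001, 0.12, 0.993, -0.0]
force: [-0.6, 0.2, 0.9]
grip_width: -0.001
time_s: 29.25
ee_pos: [0.5781, 0.0078, 0.1023]
orientation: [-0.002, 0.12, 0.993, -0.0]
force: [-5.6, 0.9, 0.9]
grip_width: 0.004
```

```bash
python3 -m creep '-0.8 0 0 0 0;0 0 -3 0 0;-0.3 0 -3 0 0;-0.5 0 -3 0 0;-0.6 0 -3 0 0;0 0 0 0 0'
python3 - <<'E'
from th import *
s=snap("side","s31");crop(s,270,140,330,210,9,"s31d");w=snap("wrist","w31")
E
```

```text
time_s: 29.85
ee_pos: [0.5795, 0.0074, 0.1144]
orientation: [-0.003, 0.12, 0.993, -0.0]
force: [-5.8, 1.8, 0.6]
grip_width: 0.001
```

View pics/s31d.png

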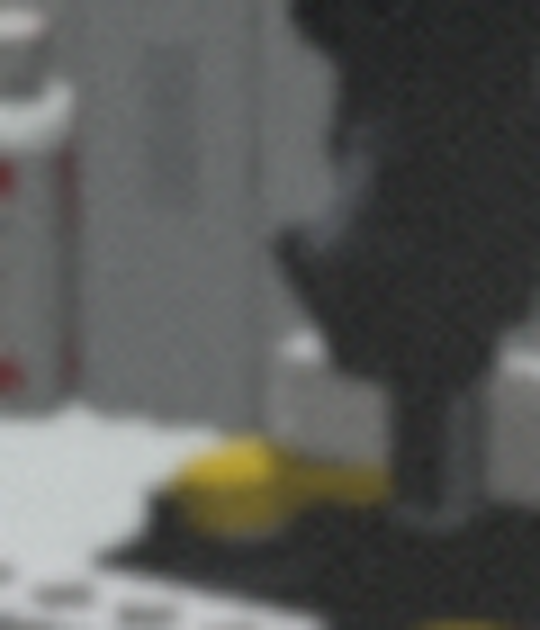

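```bash
python3 -m creep '-0.9 0 -3 0 0;-1 0 -3 0 0;-1.1 0 -3 0 0;-1.2 0 -3 0 0;0 0 0 0 0'
python3 - <<'E'
from th import *
s=snap("side","s32");crop(s,270,140,330,210,9,"s32d");w=snap("wrist","w32")
E
```

```text
time_s: 30.45
ee_pos: [0.5843, 0.0063, 0.1267]
orientation: [-0.002, 0.12, 0.993, -0.0]
force: [-5.9, 1.7, 2.7]
grip_width: -0.001
```

View pics/s32d.png

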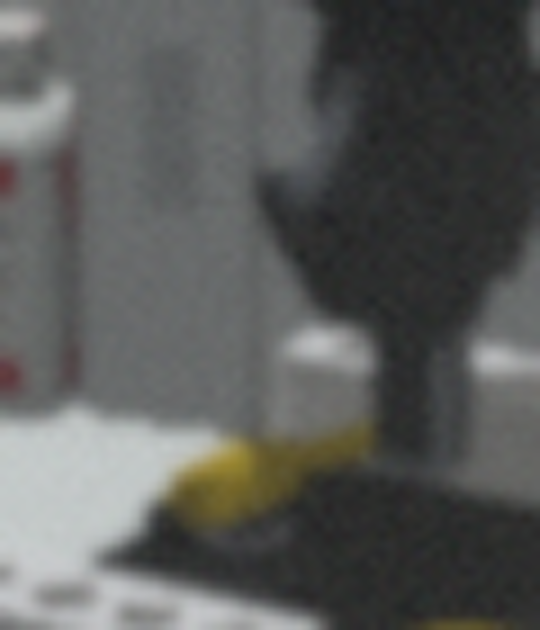

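```bash
python3 -m creep '-2 0 -3 0 0;-2 0 -3 0 0;-2 0 -3 0 0;-2.2 0 -2.5 0 0;-2.2 0 -2 0 0;-2.3 0 -2 0 0;0 0 0 0 0'
python3 - <<'E'
from th import *
s=snap("side","s33");crop(s,270,140,330,210,9,"s33d");w=snap("wrist","w33")
E
```

```text
time_s: 31.25
ee_pos: [0.5958, 0.0036, 0.1426]
orientation: [-0.003, 0.12, 0.993, -0.0]
force: [-8.6, 2.0, 7.0]
grip_width: 0.001
```

View pics/s33d.png

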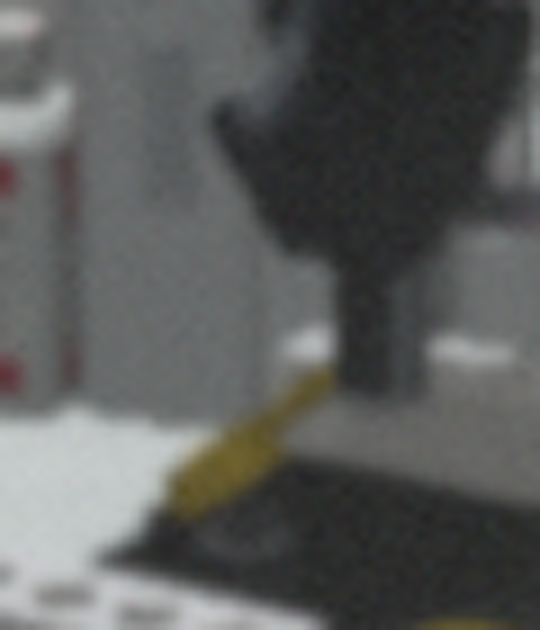

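```bash
python3 -m creep '0 0 -2.5 0 0;-2 0 -2.8 0 0;-2.2 0 -2.7 0 0;-2.4 0 -2.5 0 0;-2.6 0 -2.3 0 0;0 0 0 0 0'
python3 - <<'E'
from th import *
s=snap("side","s34");crop(s,270,140,330,210,9,"s34d");w=snap("wrist","w34")
E
```

```text
time_s: 31.95
ee_pos: [0.6087, 0.0004, 0.1556]
orientation: [0.001, 0.12, 0.993, 0.0]
force: [-1.4, 0.8, 1.4]
grip_width: -0.0
```

View pics/s34d.png

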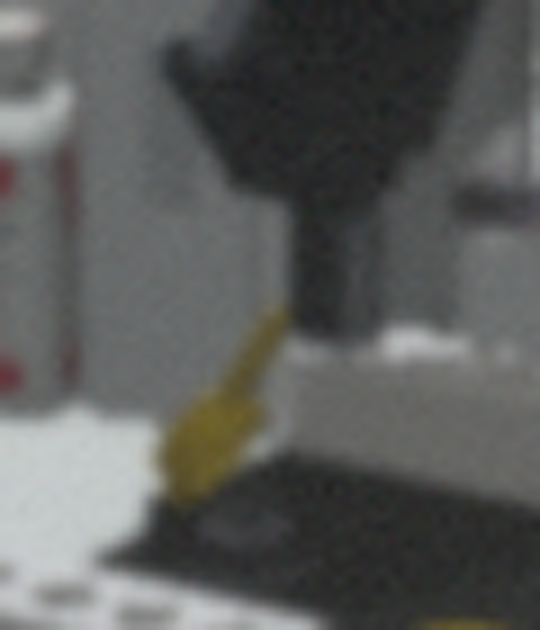

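```bash
python3 -m creep '-2.5 0 -1.3 0 0;-2.5 0 -1.2 0 0;-2.5 0 -1 0 0;-2.5 0 -0.8 0 0;-2.5 0 -0.5 0 0;-2 0 -0.3 0 0;0 0 0 0 0'
python3 - <<'E'
from th import *
s=snap("side","s35");crop(s,270,140,330,210,9,"s35d");w=snap("wrist","w35")
E
```

```text
time_s: 32.75
ee_pos: [0.622, -0.0029, 0.1602]
orientation: [0.0, 0.12, 0.993, 0.0]
force: [-1.7, -0.3, 1.5]
grip_width: 0.001
```

View pics/s35d.png

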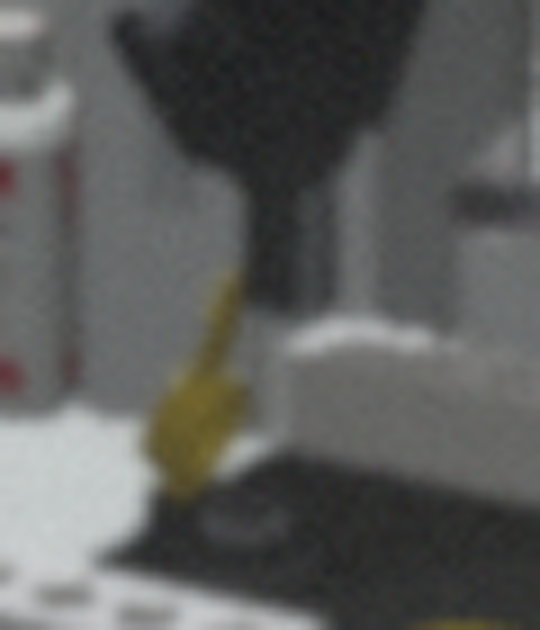

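View pics/w35.png

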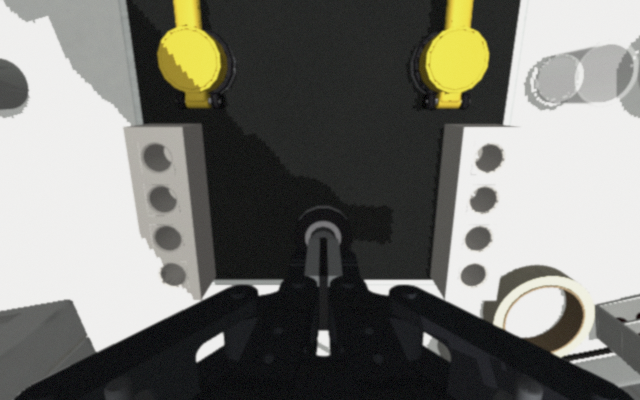

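```bash
python3 -m creep '-2.5 0 0 0 0;-2.5 0 2 0 0;-1 0 2 0 0;0 0 0 0 0;0 0 0 0 0;0 0 0 0 0;0 0 0 0 0;0 0 0 0 0;0 0 0 0 0;0 0 0 0 0'
python3 - <<'E'
from ang import *
s=snap("side","s36");crop(s,270,140,330,210,9,"s36d");c=snap("scene","c36");crop(c,200,110,400,260,4,"c36c")
ang("s36",(280,160,312,205));ang("c36",(345,175,372,208))
crop(s,220,120,400,330,3.3,"s36c")
from station import ctrl
for _ in range(3):
    snap("wrist","w36");print(ctrl.observe()["force"])
E
```

```text
time_s: 33.85
ee_pos: [0.6274, -0.0042, 0.1562]
orientation: [0.0, 0.12, 0.993, 0.0]
force: [-0.6, 0.1, 0.1]
grip_width: -0.0
s36 87 top pts x,z rel hinge mm -9.9 49.6 radius 51.01881158561456 angle 1.3728152719119189
  line angle 1.3290731413026458
c36 104 top pts x,z rel hinge mm -15.5 65.4 radius 67.73398004782882 angle 1.3380800502680925
  line angle 1.362237626831621
[-0.58243373 -0.25200432 -0.41634924]
[-0.52596108  0.29277436 -0.72676517]
[-0.34315311 -0.52488671 -0.87172122]
```

View pics/s36d.png

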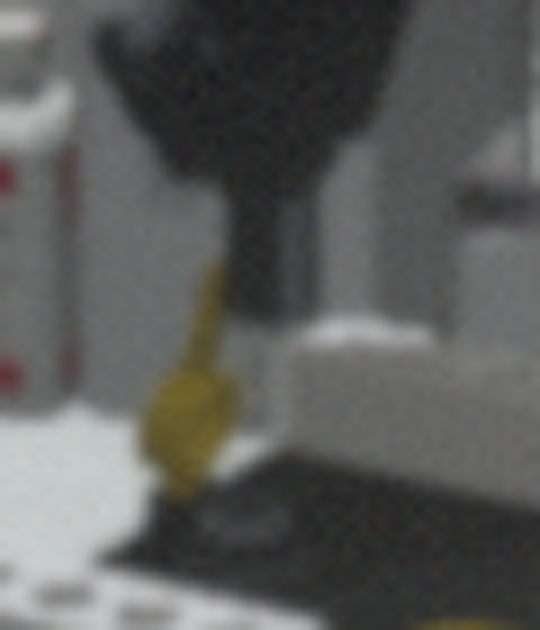

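View pics/s36c.png

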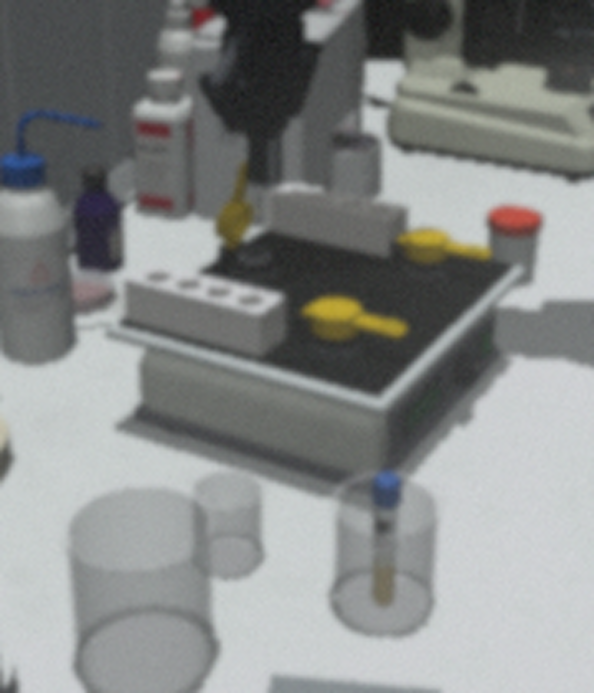

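View pics/c36c.png

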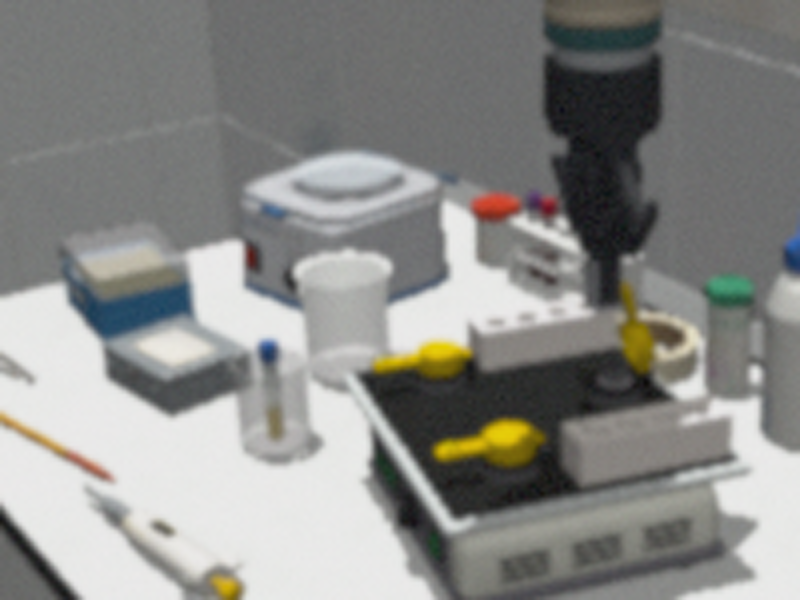

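```bash
python3 -m creep '-3 0 0 0 0;-3 0 0 0 0;-3 0 0 0 0;-3 0 0 0 0;-3 0 0 0 0;-3 0 0 0 0;0 0 0 0 0'; python3 -m creep '-2 0 0 0 0;-2 0 0 0 0;0 0 0 0 0';python3 -m creep '-2 0 0 0 0;0 0 0 0 0'
python3 - <<'E'
from ang import *
s=snap("side","s37");crop(s,270,140,330,210,9,"s37d")
E
```

```text
time_s: 34.8
ee_pos: [0.6454, -0.0086, 0.1561]
orientation: [0.0, 0.12, 0.993, 0.0]
force: [-0.6, -0.3, 0.5]
grip_width: 0.005
time_s: 35.1
ee_pos: [0.6489, -0.0095, 0.156]
orientation: [-0.0, 0.12, 0.993, 0.0]
force: [-0.9, 0.9, -0.2]
grip_width: -0.002
time_s: 35.3
ee_pos: [0.6507, -0.01, 0.156]
orientation: [-0.0, 0.12, 0.993, 0.0]
force: [-0.8, 1.0, 0.3]
grip_width: -0.004
```

View pics/s37d.png

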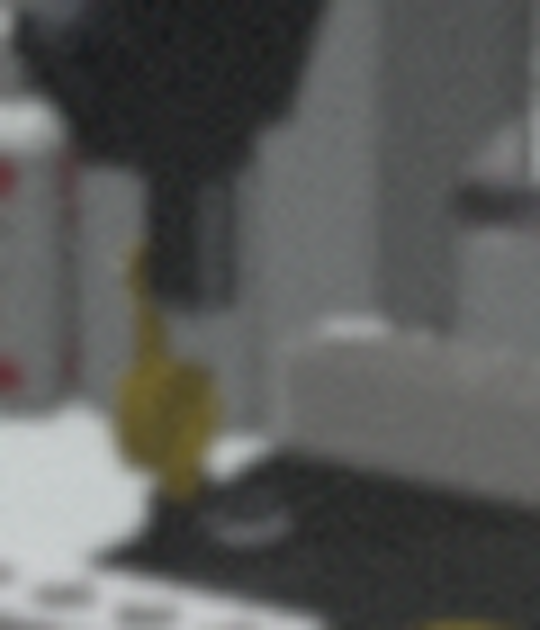

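```bash
python3 -m creep '-2 0 0 0 0;0 0 0 0 0';python3 -m creep '-2 0 0 0 0;0 0 0 0 0'
```

```text
time_s: 35.55
ee_pos: [0.6528, -0.0105, 0.1561]
orientation: [-0.0, 0.12, 0.993, 0.0]
force: [-1.3, -0.2, -0.5]
grip_width: 0.002
time_s: 35.75
ee_pos: [0.6548, -0.011, 0.1562]
orientation: [0.0, 0.12, 0.993, 0.0]
force: [-1.6, 0.3, -0.8]
grip_width: -0.005
```

```bash
python3 -m creep '-1.5 0 0 0 0;0 0 0 0 0';python3 -m creep '0 0 0 0 0;0 0 0 0 0;0 0 0 0 0'
```

```text
time_s: 35.95
ee_pos: [0.6559, -0.0112, 0.1561]
orientation: [-0.0, 0.12, 0.993, 0.0]
force: [-2.2, 0.2, -0.6]
grip_width: 0.005
time_s: 36.25
ee_pos: [0.6559, -0.0112, 0.1562]
orientation: [-0.0, 0.12, 0.993, -0.0]
force: [-2.5, 0.6, -1.9]
grip_width: 0.001
```

```bash
python3 -m creep '-1.5 0 0 0 0;0 0 0 0 0;0 0 0 0 0;0 0 0 0 0;0 0 0 0 0'
python3 - <<'E'
from ang import *
s=snap("side","s38");crop(s,220,120,400,330,3.3,"s38c");c=snap("scene","c38");crop(c,200,110,400,260,4,"c38c");w=snap("wrist","w38")
from station import ctrl
print(ctrl.observe()["force"],ctrl.observe()["ee_pos"])
for n,(u,v) in {"scene0":(362,281),"c38":(362,281)}.items(): print(n,dep(load(n),u,v))
print(np.abs(load("scene0")["frame"][260:315,340:385].astype(int)-c["frame"][260:315,340:385]).mean())
E
```

```text
time_s: 36.75
ee_pos: [0.6568, -0.0115, 0.1559]
orientation: [-0.001, 0.12, 0.993, -0.0]
force: [-5.5, 1.7, -0.6]
grip_width: 0.001
[-4.7845273   0.9614283  -2.14613133] [ 0.6567492  -0.01142912  0.15591093]
scene0 [ 0.46875702 -0.25489861  0.05853533]
c38 [ 0.469348   -0.25416841  0.05785334]
20.607676767676768
```

View pics/s38c.png

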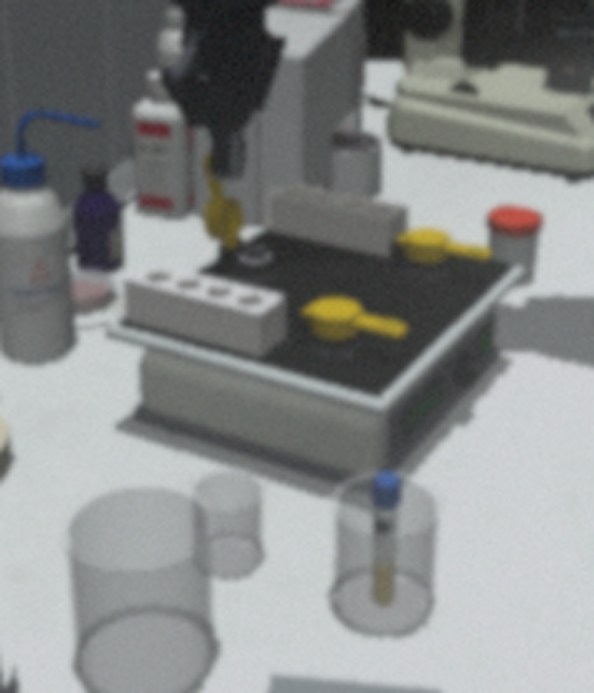

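View pics/c38c.png

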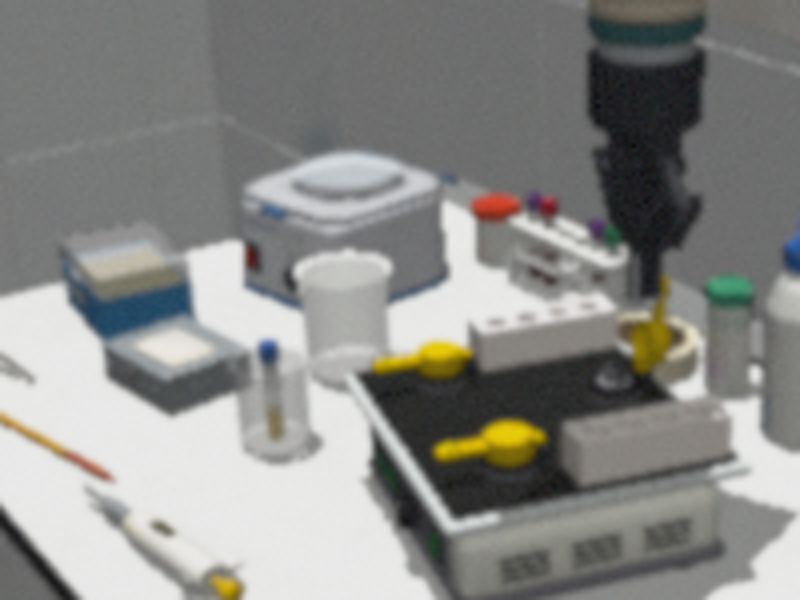

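Cap is held at its stop (about 100°), with about 5 N of push. The tube is upright in the standing beaker, the other caps are shut and the cup has not moved. Handing in.

Run:
```python
from station import ctrl
print(ctrl.job_done())
```

```text
the job is handed in; nothing more can be done
None
```

The job is handed in at about 37 s: the tube is in the beaker and the back bolt's cap is held open against its stop. `job_done()` gives no verdict, so this rests on my own checks.

- **Tube:** I stood the blue-capped tube in the mid-sized beaker (measured about 55 mm across and 72 mm high). It stands almost upright in the last pictures, and the beaker is standing.
- **Loose bolt:** The left and right caps stayed rigid at 7 to 15 N. The back one sank about 5 mm at 1.4 to 4.8 N, so the back bolt is the loose one.
- **Opening the cap:** Pinching the tab by its sides, as suggested, did not work. On three lifts the tab slid out of the pads at about 0.95 to 1.1 rad. One push during those tries also jammed on the cap's rim at about 35 N on the wrist. I let the cap spring shut each time. I then lifted it with shut fingers pressing on the end of the tab.
- **Hold at hand-in:** The fingers push the cap against its stop with about 5 N. They push the tab from its underside rather than pinch it. I last measured the angle at about 1.33 rad, before the final push. The 1.75 rad figure is inferred from the force rising at the stop.
- **Other checks:** In the last pictures the other two caps are shut. The red-lidded cup's measured point shifted about 1 mm, within camera error. A plain picture difference around the cup was large (about 21 grey levels). I put that down to the arm's changed shadow, but did not confirm it.

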